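Reload the freezer-label dispenser

TASK

Reload the label dispenser: first stop its feed by pulling the red knob up until it clicks out, then put label rolls on the spindle one by one until the top of the pile is level with the red pointer, and no higher, and only then push the knob back down fully home. Lay every roll that is left over flat in the wooden tray, and leave the tin and the jars where they stand.

Things in the scene. Friction and masses are not known exactly. Their poses are not given: they have to be found in the camera images.
- spindle_foot (a point): foot of the dispenser's steel spindle, on its axis at the upper face of the deck, 14 mm above the worktop. z runs up the spindle, y along the deck towards the knob housing, -x to the dispenser's front. The spindle is 13 mm thick and 90 mm tall with a tapered tip; a roll let go over it slides down by itself. One or two rolls are on it at the start.
- dispenser: the fixed white label dispenser; origin at the centre of its underside, axes as for spindle_foot. Deck 88 mm (x) by 236 mm (y). Behind the spindle (+x) stands a gauge strip 16 mm wide and 84 mm tall above the deck, its face 37.5 mm from the spindle's axis, so fingers fit best on the two y sides of the spindle.
- full_mark (a point): the full mark: the top edge of the red pointer on the gauge strip, 80 mm above the deck (the height of four rolls), 37.5 mm behind the spindle's axis (+x of spindle_foot). The dispenser is full when the top face of the uppermost roll is level with it.
- feed_knob (a joint): position of the dispenser's red push-pull feed knob (m): 0 = pushed fully home (as at the start), 0.014 = pulled fully out, upwards. A spring snaps it to whichever end is nearer and holds it there with about 4 to 5 N; beyond the middle it clicks over by itself.
- knob_head (a point): point on the axis of the knob's round red head, 10 mm below its flat top; it moves with the knob. Head 30 mm across, 24 mm tall, axis vertical. With the knob home, the grey housing's flat top (80 x 84 mm) is 18 mm below this point and there is 4 mm between it and the head. It lies 142 mm from the spindle's axis along +y of spindle_foot.
- tray_floor (a point): centre of the floor of the fixed light wooden tray for spare rolls, 6 mm above the worktop. Inside it measures 220 mm along its x and 120 mm along its y; its rim stands 8 mm above this floor.
- tin_small: small food tin with a dark blue and brown wrapper standing behind the dispenser, 58 mm across, 72 mm tall; origin at the centre of its underside. Leave alone.
- jar_small: small jam jar with a grey lid, 58 mm across, 85 mm tall; origin at the centre of its underside. Leave alone.
- spice_b: spice jar with a red cap, 47 mm wide, 97 mm tall; origin at the centre of its underside. Leave alone.
- roll1_mid (a point): a white paper label roll like a thick disc with a hole: 56 mm across, 20 mm tall, hole 25 mm across right through, about 60 g, the same either way up; this point is its centre (half-way up, in the middle of the hole), z along its axis. Lies on the worktop at the start.
- roll1: the same roll, origin at the centre of its underside as built.
- roll2_mid (a point): a white paper label roll like a thick disc with a hole: 56 mm across, 20 mm tall, hole 25 mm across right through, about 60 g, the same either way up; this point is its centre (half-way up, in the middle of the hole), z along its axis. Lies on the worktop at the start.
- roll2: the same roll, origin at the centre of its underside as built.
- roll3_mid (a point): a white paper label roll like a thick disc with a hole: 56 mm across, 20 mm tall, hole 25 mm across right through, about 60 g, the same either way up; this point is its centre (half-way up, in the middle of the hole), z along its axis. Lies on the worktop at the start.
- roll3: the same roll, origin at the centre of its underside as built.
- roll4_mid (a point): a white paper label roll like a thick disc with a hole: 56 mm across, 20 mm tall, hole 25 mm across right through, about 60 g, the same either way up; this point is its centre (half-way up, in the middle of the hole), z along its axis. Lies on the worktop at the start.
- roll4: the same roll, origin at the centre of its underside as built.
- roll5_mid (a point): a white paper label roll like a thick disc with a hole: 56 mm across, 20 mm tall, hole 25 mm across right through, about 60 g, the same either way up; this point is its centre (half-way up, in the middle of the hole), z along its axis. Lies on the worktop at the start; may be absent.
- roll5: the same roll, origin at the centre of its underside as built.
- roll6_mid (a point): a white paper label roll like a thick disc with a hole: 56 mm across, 20 mm tall, hole 25 mm across right through, about 60 g, the same either way up; this point is its centre (half-way up, in the middle of the hole), z along its axis. On the spindle from the start, lowest.
- roll6: the same roll, origin at the centre of its underside as built.
- roll7_mid (a point): a white paper label roll like a thick disc with a hole: 56 mm across, 20 mm tall, hole 25 mm across right through, about 60 g, the same either way up; this point is its centre (half-way up, in the middle of the hole), z along its axis. On the spindle from the start as second roll; may be absent.
- roll7: the same roll, origin at the centre of its underside as built.
There are look-alikes about, which are no part of the job. What is shaped like the roll1 but black or orange is not meant.

How it is judged:
On the way, in this order (a step that is already met when the one before it is completed fails the run):
1. the feed knob is pulled out to its upper detent (value of joint feed_knob above 0.012 m), for 0.3 s.
2. with the knob still out, the pile on the spindle is filled up to the mark (value of joint feed_knob above 0.012 m and ((horizontal distance between roll1_mid and spindle_foot below 0.012 m and z of roll1_mid in the frame of spindle_foot above 0.004 m and z of roll1_mid in the frame of full_mark between -0.015 and -0.006 m and angle between the z axis of roll1_mid and the z axis of spindle_foot, either way round below 0.12 rad) or (horizontal distance between roll2_mid and spindle_foot below 0.012 m and z of roll2_mid in the frame of spindle_foot above 0.004 m and z of roll2_mid in the frame of full_mark between -0.015 and -0.006 m and angle between the z axis of roll2_mid and the z axis of spindle_foot, either way round below 0.12 rad) or (horizontal distance between roll3_mid and spindle_foot below 0.012 m and z of roll3_mid in the frame of spindle_foot above 0.004 m and z of roll3_mid in the frame of full_mark between -0.015 and -0.006 m and angle between the z axis of roll3_mid and the z axis of spindle_foot, either way round below 0.12 rad) or (horizontal distance between roll4_mid and spindle_foot below 0.012 m and z of roll4_mid in the frame of spindle_foot above 0.004 m and z of roll4_mid in the frame of full_mark between -0.015 and -0.006 m and angle between the z axis of roll4_mid and the z axis of spindle_foot, either way round below 0.12 rad) or (horizontal distance between roll5_mid and spindle_foot below 0.012 m and z of roll5_mid in the frame of spindle_foot above 0.004 m and z of roll5_mid in the frame of full_mark between -0.015 and -0.006 m and angle between the z axis of roll5_mid and the z axis of spindle_foot, either way round below 0.12 rad) or (horizontal distance between roll6_mid and spindle_foot below 0.012 m and z of roll6_mid in the frame of spindle_foot above 0.004 m and z of roll6_mid in the frame of full_mark between -0.015 and -0.006 m and angle between the z axis of roll6_mid and the z axis of spindle_foot, either way round below 0.12 rad) or (horizontal distance between roll7_mid and spindle_foot below 0.012 m and z of roll7_mid in the frame of spindle_foot above 0.004 m and z of roll7_mid in the frame of full_mark between -0.015 and -0.006 m and angle between the z axis of roll7_mid and the z axis of spindle_foot, either way round below 0.12 rad)) and not (horizontal distance between roll1_mid and spindle_foot below 0.06 m and z of roll1_mid in the frame of full_mark above 0 m) and not (horizontal distance between roll2_mid and spindle_foot below 0.06 m and z of roll2_mid in the frame of full_mark above 0 m) and not (horizontal distance between roll3_mid and spindle_foot below 0.06 m and z of roll3_mid in the frame of full_mark above 0 m) and not (horizontal distance between roll4_mid and spindle_foot below 0.06 m and z of roll4_mid in the frame of full_mark above 0 m) and not (horizontal distance between roll5_mid and spindle_foot below 0.06 m and z of roll5_mid in the frame of full_mark above 0 m) and not (horizontal distance between roll6_mid and spindle_foot below 0.06 m and z of roll6_mid in the frame of full_mark above 0 m) and not (horizontal distance between roll7_mid and spindle_foot below 0.06 m and z of roll7_mid in the frame of full_mark above 0 m)), for 0.4 s.
3. with the pile full, the knob is pushed fully home (value of joint feed_knob below 0.002 m and ((horizontal distance between roll1_mid and spindle_foot below 0.012 m and z of roll1_mid in the frame of spindle_foot above 0.004 m and z of roll1_mid in the frame of full_mark between -0.015 and -0.006 m and angle between the z axis of roll1_mid and the z axis of spindle_foot, either way round below 0.12 rad) or (horizontal distance between roll2_mid and spindle_foot below 0.012 m and z of roll2_mid in the frame of spindle_foot above 0.004 m and z of roll2_mid in the frame of full_mark between -0.015 and -0.006 m and angle between the z axis of roll2_mid and the z axis of spindle_foot, either way round below 0.12 rad) or (horizontal distance between roll3_mid and spindle_foot below 0.012 m and z of roll3_mid in the frame of spindle_foot above 0.004 m and z of roll3_mid in the frame of full_mark between -0.015 and -0.006 m and angle between the z axis of roll3_mid and the z axis of spindle_foot, either way round below 0.12 rad) or (horizontal distance between roll4_mid and spindle_foot below 0.012 m and z of roll4_mid in the frame of spindle_foot above 0.004 m and z of roll4_mid in the frame of full_mark between -0.015 and -0.006 m and angle between the z axis of roll4_mid and the z axis of spindle_foot, either way round below 0.12 rad) or (horizontal distance between roll5_mid and spindle_foot below 0.012 m and z of roll5_mid in the frame of spindle_foot above 0.004 m and z of roll5_mid in the frame of full_mark between -0.015 and -0.006 m and angle between the z axis of roll5_mid and the z axis of spindle_foot, either way round below 0.12 rad) or (horizontal distance between roll6_mid and spindle_foot below 0.012 m and z of roll6_mid in the frame of spindle_foot above 0.004 m and z of roll6_mid in the frame of full_mark between -0.015 and -0.006 m and angle between the z axis of roll6_mid and the z axis of spindle_foot, either way round below 0.12 rad) or (horizontal distance between roll7_mid and spindle_foot below 0.012 m and z of roll7_mid in the frame of spindle_foot above 0.004 m and z of roll7_mid in the frame of full_mark between -0.015 and -0.006 m and angle between the z axis of roll7_mid and the z axis of spindle_foot, either way round below 0.12 rad)) and not (horizontal distance between roll1_mid and spindle_foot below 0.06 m and z of roll1_mid in the frame of full_mark above 0 m) and not (horizontal distance between roll2_mid and spindle_foot below 0.06 m and z of roll2_mid in the frame of full_mark above 0 m) and not (horizontal distance between roll3_mid and spindle_foot below 0.06 m and z of roll3_mid in the frame of full_mark above 0 m) and not (horizontal distance between roll4_mid and spindle_foot below 0.06 m and z of roll4_mid in the frame of full_mark above 0 m) and not (horizontal distance between roll5_mid and spindle_foot below 0.06 m and z of roll5_mid in the frame of full_mark above 0 m) and not (horizontal distance between roll6_mid and spindle_foot below 0.06 m and z of roll6_mid in the frame of full_mark above 0 m) and not (horizontal distance between roll7_mid and spindle_foot below 0.06 m and z of roll7_mid in the frame of full_mark above 0 m)), for 0.3 s.
At the end, for the whole second after the job is handed in: The knob is home (under 2 mm out); the uppermost roll on the spindle is flat and its top is level with the red pointer (within 4 mm) and none is higher; every other roll is on the spindle or lies flat inside the tray; all rolls are at rest (all of step 3 and ((horizontal distance between roll1_mid and spindle_foot below 0.012 m and z of roll1_mid in the frame of spindle_foot above 0.004 m) or (x of roll1_mid in the frame of tray_floor between -0.087 and 0.087 m and y of roll1_mid in the frame of tray_floor between -0.037 and 0.037 m and z of roll1_mid in the frame of tray_floor between 0.005 and 0.08 m and angle between the z axis of roll1_mid and the z axis of tray_floor, either way round below 0.12 rad)) and ((horizontal distance between roll2_mid and spindle_foot below 0.012 m and z of roll2_mid in the frame of spindle_foot above 0.004 m) or (x of roll2_mid in the frame of tray_floor between -0.087 and 0.087 m and y of roll2_mid in the frame of tray_floor between -0.037 and 0.037 m and z of roll2_mid in the frame of tray_floor between 0.005 and 0.08 m and angle between the z axis of roll2_mid and the z axis of tray_floor, either way round below 0.12 rad)) and ((horizontal distance between roll3_mid and spindle_foot below 0.012 m and z of roll3_mid in the frame of spindle_foot above 0.004 m) or (x of roll3_mid in the frame of tray_floor between -0.087 and 0.087 m and y of roll3_mid in the frame of tray_floor between -0.037 and 0.037 m and z of roll3_mid in the frame of tray_floor between 0.005 and 0.08 m and angle between the z axis of roll3_mid and the z axis of tray_floor, either way round below 0.12 rad)) and ((horizontal distance between roll4_mid and spindle_foot below 0.012 m and z of roll4_mid in the frame of spindle_foot above 0.004 m) or (x of roll4_mid in the frame of tray_floor between -0.087 and 0.087 m and y of roll4_mid in the frame of tray_floor between -0.037 and 0.037 m and z of roll4_mid in the frame of tray_floor between 0.005 and 0.08 m and angle between the z axis of roll4_mid and the z axis of tray_floor, either way round below 0.12 rad)) and ((horizontal distance between roll5_mid and spindle_foot below 0.012 m and z of roll5_mid in the frame of spindle_foot above 0.004 m) or (x of roll5_mid in the frame of tray_floor between -0.087 and 0.087 m and y of roll5_mid in the frame of tray_floor between -0.037 and 0.037 m and z of roll5_mid in the frame of tray_floor between 0.005 and 0.08 m and angle between the z axis of roll5_mid and the z axis of tray_floor, either way round below 0.12 rad)) and ((horizontal distance between roll6_mid and spindle_foot below 0.012 m and z of roll6_mid in the frame of spindle_foot above 0.004 m) or (x of roll6_mid in the frame of tray_floor between -0.087 and 0.087 m and y of roll6_mid in the frame of tray_floor between -0.037 and 0.037 m and z of roll6_mid in the frame of tray_floor between 0.005 and 0.08 m and angle between the z axis of roll6_mid and the z axis of tray_floor, either way round below 0.12 rad)) and ((horizontal distance between roll7_mid and spindle_foot below 0.012 m and z of roll7_mid in the frame of spindle_foot above 0.004 m) or (x of roll7_mid in the frame of tray_floor between -0.087 and 0.087 m and y of roll7_mid in the frame of tray_floor between -0.037 and 0.037 m and z of roll7_mid in the frame of tray_floor between 0.005 and 0.08 m and angle between the z axis of roll7_mid and the z axis of tray_floor, either way round below 0.12 rad)) and linear speed of each of roll1, roll2, roll3, roll4, roll5, roll6, roll7 below 0.02 m/s); the robot touches nothing.
It fails at once if the tin, jam jar or spice jar is knocked over or shifted by more than 3 cm (distance of any of tin_small, jar_small, spice_b from where it was at the start of the episode above 0.03 m or angle between any of tin_small, jar_small, spice_b's own z axis and vertical above 0.4 rad).
Of roll5, roll7 only 1 to 2 are there at a start; the rules pass over those that are not, and their reading is None.
At some moment in a run one of roll1, roll2, roll3, roll4, roll5 may be knocked a few centimetres aside while the robot is not near it.
Once in a run the grip may slacken for a moment while it holds something.
It also fails if it takes over 200 s, if anything falls off the work surface, if the arm or the gripper's body presses on something with over 40 N, if the wrist force passes 120 N, or if a joint passes its speed limit or range.

ROBOT

A 6-joint arm with a two-finger parallel gripper is mounted at the origin on a cart in front of the work surface, level with it; the furniture and walls round the work are solid. World frame = base frame: x ahead of the robot, y to its left, z up, the work surface at z = 0. Lengths are in m, angles in rad, forces in N, time in s.
With the tool pointing down it reaches from about 0.375 to 0.975 m from the base axis. Payload 3.8 kg.
Tool frame: the origin (TCP) lies on the centre line of the jaws, within the pads' length; the fingertips stand 14 mm ahead of it and the grasp point (between the pads) lies 5 mm behind it (bot.finger_overhang is the distance from the TCP to the fingertips, in m); y points along the fingers, x is the direction in which the jaws open and shut, and the axes are right-handed (so a half turn about y gives the same grasp; the last joint's range is limited). The gripper opens to 85 mm and grips with 20 to 120 N. Pads are 22 mm wide; open, the fingers measure 114 mm over their backs; the gripper's body (76 mm by 85 mm) begins 54 mm behind the grasp point. The pads swing forward as they close: fully open they stand 13 mm farther back than shut.
Start: joints at [-1.36, 0.264, 1.604, -0, 1.274, -0.037], TCP at [0.166, -0.654, 0.245] pointing down, gripper open.
Joint ranges: [-2.63, 2.63], [-0.94, 2.18], [0.31, 2.57], [-1.31, 4.45], [0, 2.66], [-2.55, 2.55]. Speed limits (rad/s): [2.57, 2.57, 3.14, 3.14, 3.14, 3.14].

INTERFACE

Orientations are given as a rotation vector (axis times angle).
In Python, from workcell import readout, read_camera, bot, spotter gives the robot as it stands.
- The arm moves only by the tool jog_arm, never from a script. Its argument "increments" is a list of rows, each a list of 7 numbers: the shift along the tool's x, y, z in m, then the turn, a rotation vector about the tool's x, y, z in rad, then the opening, from 0 (shut) to 1 (fully open). A call has 1 to 10 rows; each row shifts and turns the pose as measured when the row begins, along the tool's axes as they then stand; what a row does not reach is not made up. A row lasts 1/8 s, in which the tool goes at most 62.5 mm and 10.7 degrees, less where a joint would pass 70% of its speed; a pose out of reach is approached as far as the arm can. A call with a gripper value outside its range is refused whole. The fingers move at their own pace and stop on an object; "force" is the grip in N (left out, the last holds). Time passes only in rows, so rows that do not move let the fingers close. It gives the time, the measured TCP pose, the force and the opening at its end, in the units of the state.
- readout.read_state(): the state, without advancing time (a new reading comes with each control period).
- read_camera(name): name is "scene" or "side" or "wrist"; returns a dict with "img" (400x640x3 uint8, blue, green, red), "range_z" (400x640 float32, m along the optical axis (not along the pixel's ray), 0 where there is no reading), "fx", "fy", "cx", "cy" (pixels), "world_from_camera" (4x4, takes a point from camera to world coordinates). Camera axes: x right, y down, z forward; pixel columns grow to the right and rows downward; lengths in m; the calibration is good to about 2 mm. The wrist camera is an equidistant fisheye: a pixel r from the principal point sees the ray r / f radians off the axis. A picture is of the moment at which its call begins.
- bot.finish_job(): hands the job in, once; it reports no verdict.
Trained networks look in a picture, given as the dict that the camera call returned (one of the last four; its "shot" number tells which), for a name from the list of things; names that differ only in an ending like _2 or _b are one class to them, and where a whole thing is asked for, a point or a joint stands for the part that bears it (a point fixed in the world has none). Each returns a list of dicts, best first, with "p" (0 to 1); they miss things now and then, are a little off and sometimes report something else, mostly with a low value. They report only what shows in the picture. A call takes as long as a camera call. They do not tell look-alikes from the thing itself.
- spotter.masks_of(picture, thing): "mask" (400x640 bool, what is visible of it) and "location" ([column, row] in pixels, amid what is visible of it).
- spotter.spot_point(picture, thing): "location" ([column, row] in pixels: a listed point, or the origin of a listed thing).
The state is a dict: "time": time; "q": joint angles; "joint_vel": joint speeds; "joint_torque": joint torques, N m; "tool_pos": TCP position; "tcp_rot": TCP orientation; "wrist_force": force on the tool from outside, world axes, zero at the start; "torque": the same for the moment, N m; "width": opening from 0.0 (shut) to 1.0 (fully open).
Only numpy, scipy, OpenCV 4.12 (cv2) and the standard library are available. Lean on these libraries where they do the work, as an engineer would, in place of code of your own. Each camera call takes 0.05 s, during which the arm holds its last target. There are 200 camera calls.

## Working session

There is one attempt and no reset: what is moved stays moved. The work goes in short steps, Python scripts to look and compute and a tool call to move; the robot and the scene stay as the last step left them, time stands still between calls to the robot, and variables do not carry over. Pictures are saved under pics/ and viewed, about 12 in all and at most 16, crops included, and the job is handed in when it is done.

Besides the shell and the picture viewer there is one more tool, called after ">>>" as a command line: name --pt "numbers of a row" for each row, then --argument value for the rest. jog_arm: Moves the arm, as the interface text tells. Its arguments: {"type":"object","properties":{"increments":{"type":"array"},"force":{"type":"number"}},"required":["increments"]}

```bash
mkdir -p pics; ls; cat > h.py <<'E'
import numpy as np, cv2
from workcell import readout, read_camera, bot, spotter
from scipy.spatial.transform import Rotation as R
def world(p,u,v,z=None):
    """pixel->world by depth, or by intersection with world height z (pinhole cams)"""
    T=np.array(p["world_from_camera"]); d=np.array([(u-p["cx"])/p["fx"],(v-p["cy"])/p["fy"],1.])
    w=T[:3,:3]@d; o=T[:3,3]
    if z is not None: return o+w*(z-o[2])/w[2]
    return o+w*p["range_z"][int(round(v)),int(round(u))]
def cloud(p):
    v,u=np.mgrid[:400,:640]; d=p["range_z"]; T=np.array(p["world_from_camera"])
    c=np.stack([(u-p["cx"])/p["fx"]*d,(v-p["cy"])/p["fy"]*d,d],-1)
    w=c@T[:3,:3].T+T[:3,3]; w[d==0]=np.nan; return w
def st():
    s=readout.read_state(); print({k:np.round(s[k],3).tolist() for k in("time","tool_pos","tcp_rot","wrist_force","width","q")}); return s
E
python3 - <<'E'
from h import *
st()
for n in("scene","side"):
    p=read_camera(n); cv2.imwrite(f"pics/{n}0.png",p["img"]); w=cloud(p)
    print(n,np.round(p["world_from_camera"],2).tolist(),p["fx"])
    for t in("roll1","tin_small","jar_small","spice_b","dispenser","feed_knob"):
        for m in spotter.masks_of(p,t):
            if m["p"]<.2: continue
            q=w[m["mask"]]; q=q[~np.isnan(q[:,0])]
            print(t,round(m["p"],2),np.round(m["location"]),m["mask"].sum(),np.round(np.percentile(q,[5,50,95],axis=0),3).tolist() if len(q) else 0)
    for t in("spindle_foot","knob_head","tray_floor","full_mark"):
        print(t,[(round(m["p"],2),np.round(m["location"],1).tolist()) for m in spotter.spot_point(p,t)[:3]])
E
```

```text
pics
{'time': 0.0, 'tool_pos': [0.165, -0.654, 0.244], 'tcp_rot': [-1.315, 1.026, -1.023], 'wrist_force': [-0.9, 0.586, 0.245], 'width': 1.0, 'q': [-1.36, 0.265, 1.605, 0.0, 1.274, -0.037]}
scene [[-0.42, -0.76, 0.49, -0.03], [-0.91, 0.35, -0.23, 0.28], [0.01, -0.54, -0.84, 1.09], [0.0, 0.0, 0.0, 1.0]] 446.92765617873266
roll1 0.83 [365. 267.] 359 [[0.317, -0.061, 0.001], [0.341, -0.038, 0.019], [0.363, -0.013, 0.023]]
roll1 0.78 [314. 264.] 346 [[0.393, 0.056, 0.003], [0.416, 0.08, 0.019], [0.44, 0.104, 0.023]]
roll1 0.78 [400. 178.] 273 [[0.543, -0.298, 0.001], [0.569, -0.277, 0.018], [0.591, -0.253, 0.023]]
roll1 0.76 [334. 191.] 219 [[0.56, -0.083, 0.04], [0.576, -0.057, 0.053], [0.606, -0.038, 0.057]]
roll1 0.71 [348. 235.] 321 [[0.432, -0.075, 0.003], [0.454, -0.051, 0.019], [0.479, -0.028, 0.023]]
roll1 0.7 [296. 298.] 415 [[0.322, 0.144, 0.0], [0.346, 0.166, 0.019], [0.37, 0.19, 0.023]]
roll1 0.58 [389. 232.] 310 [[0.404, -0.179, 0.003], [0.428, -0.157, 0.019], [0.452, -0.133, 0.023]]
roll1 0.5 [430. 209.] 292 [[0.412, -0.328, 0.003], [0.435, -0.305, 0.018], [0.457, -0.281, 0
[... 2136 characters left out ...]
1, 0.055], [0.75, 0.181, 0.085]]
jar_small 0.36 [288. 356.] 964 [[0.414, -0.335, 0.002], [0.436, -0.317, 0.019], [0.459, -0.288, 0.021]]
spice_b 0.56 [421. 270.] 1378 [[0.69, -0.24, 0.007], [0.705, -0.233, 0.063], [0.731, -0.205, 0.098]]
spice_b 0.56 [341. 250.] 157 [[0.565, -0.094, 0.016], [0.586, -0.09, 0.026], [0.608, -0.079, 0.034]]
dispenser 0.6 [334. 218.] 2342 [[0.552, -0.11, 0.01], [0.593, 0.023, 0.026], [0.638, 0.09, 0.083]]
spindle_foot [(0.83, [341.8, 244.9]), (0.61, [367.8, 188.9])]
knob_head [(0.72, [338.9, 232.6]), (0.63, [330.4, 186.4]), (0.19, [391.3, 215.6])]
tray_floor [(0.57, [277.0, 168.1]), (0.22, [260.5, 216.7])]
full_mark [(0.65, [353.6, 212.7]), (0.6, [334.0, 230.8])]
```

```bash
python3 - <<'E'
import cv2,numpy as np
a=cv2.imread("pics/scene0.png");b=cv2.imread("pics/side0.png")
c=cv2.resize(a[120:340,170:470],None,fx=2.6,fy=2.6,interpolation=3)
cv2.imwrite("pics/v1.png",c)
cv2.imwrite("pics/v2.png",cv2.resize(b[140:400,200:460],None,fx=2.3,fy=2.3,interpolation=3))
E
```

```text
(no output)
```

View pics/v1.png

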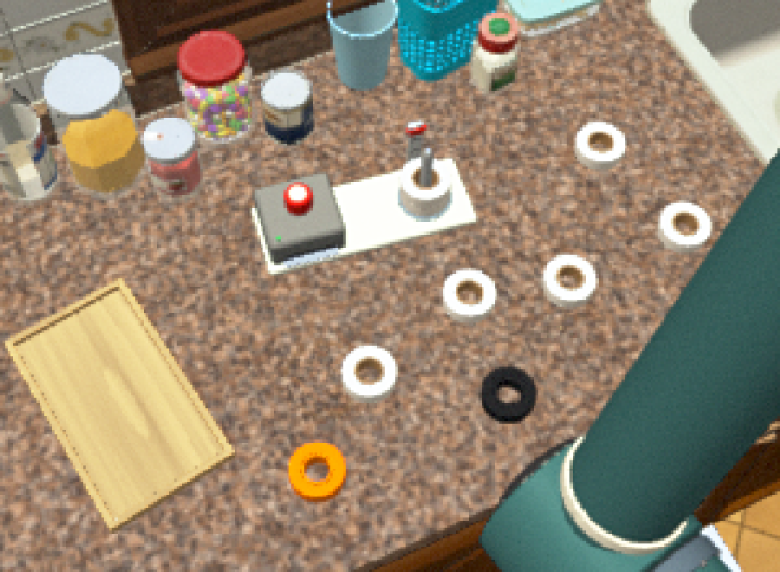

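View pics/v2.png

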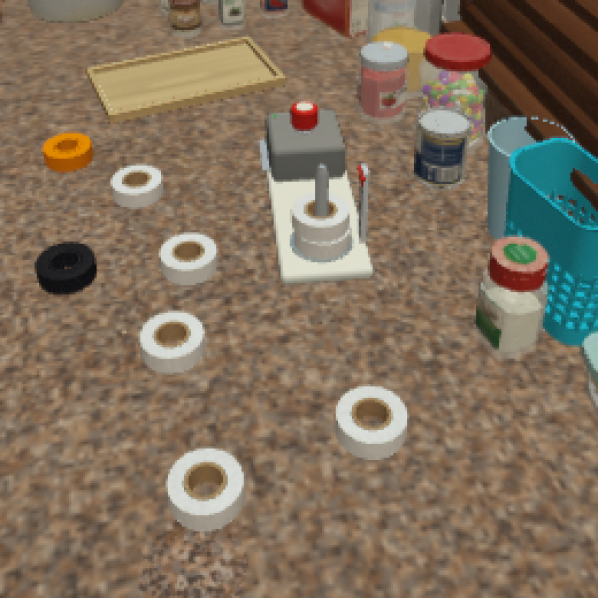

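The pictures show two rolls on the spindle at v1 (425,190). The candidates for loose rolls, as v1 pixels:
- **White:** five, at (370,373), (470,294), (570,279), (686,225) and (600,145). These are the ones meant.
- **Look-alikes:** black at (508,393) and orange at (317,470). I exclude both.

So two rolls go on the spindle and three go in the tray. Next I measure positions.

```bash
cat >> h.py <<'E'
def rolls(p,zt=0.02,tol=0.004):
    """white roll tops -> list of (centre xy, radius), by brightness and height"""
    w=cloud(p); hsv=cv2.cvtColor(p["img"],cv2.COLOR_BGR2HSV)
    ok=(np.abs(w[...,2]-zt)<tol)&(hsv[...,1]<60)&(hsv[...,2]>130)&(w[...,0]>.2)&(w[...,0]<.9)&(abs(w[...,1])<.6)
    n,l,s,c=cv2.connectedComponentsWithStats(cv2.morphologyEx(ok.astype(np.uint8),cv2.MORPH_CLOSE,np.ones((3,3))))
    out=[]
    for i in range(1,n):
        if s[i,4]<60: continue
        v,u=np.nonzero((l==i)&ok)
        q=np.array([world(p,a,b,zt)[:2] for a,b in zip(u,v)],np.float32)
        (x,y),r=cv2.minEnclosingCircle(q); out.append((round(x,4),round(y,4),round(r,4),len(q),c[i].round().tolist()))
    return out
E
python3 - <<'E'
from h import *
s=readout.read_state(); print(R.from_rotvec(s["tcp_rot"]).as_matrix().round(3))
for n in("scene","side"):
    p=read_camera(n); w=cloud(p); print(n)
    for r in rolls(p): print(r)
    print("pile",rolls(p,.054,.005))
    hsv=cv2.cvtColor(p["img"],cv2.COLOR_BGR2HSV); red=((hsv[...,0]<8)|(hsv[...,0]>172))&(hsv[...,1]>140)
    near=(abs(w[...,0]-.59)<.08)&(abs(w[...,1])<.15)
    k=red&near&(w[...,1]>.03); z=w[k][:,2]; print("knob",k.sum(),np.percentile(z,[5,50,90,98]),)
    top=k&(w[...,2]>np.percentile(z,90)-.006); print("knob top c",np.nanmean(w[top],0), np.ptp(w[top],axis=0))
    k2=red&near&(w[...,1]<.0); print("ptr",k2.sum(),np.nanmedian(w[k2],0),np.nanmax(w[k2],0) if k2.any() else 0)
    # dispenser top surface (deck z~.014), housing
    for nm,lo,hi in(("deck",.009,.019),("house",.03,.07)):
        m=near&(w[...,2]>lo)&(w[...,2]<hi)&(hsv[...,1]<50)&~red
        if nm=="deck": m&=hsv[...,2]>170
        q=w[m][:,:2].astype(np.float32); print(nm,len(q),cv2.minAreaRect(q), np.median(w[m][:,2]))
    # tray
    ws=(hsv[...,0]>14)&(hsv[...,0]<30)&(hsv[...,1]>60)&(hsv[...,2]>150)&(w[...,2]>-.003)&(w[...,2]<.025)&(w[...,1]>.2)&(w[...,1]<.6)&(w[...,0]<.75)
    ws=cv2.morphologyEx(ws.astype(np.uint8),cv2.MORPH_OPEN,np.ones((5,5)))
    nn,l,ss,c=cv2.connectedComponentsWithStats(ws); i=1+ss[1:,4].argmax(); q=w[l==i]; print("tray",len(q),cv2.minAreaRect(q[:,:2].astype(np.float32)),np.percentile(q[:,2],[5,50,95]))
    for a,b,t in ((331.1,167.6,"full"),) if n=="scene" else ((353.6,212.7,"full"),): print(t,world(p,a,b,.094))
    f={"scene":(216.8,274.3),"side":(277,168.1)}[n]; print("trayfloor",world(p,*f,.006))
    f={"scene":(285.3,198.5),"side":(330.4,186.4)}[n]; 
    for zz in(.06,.07,.08): print("knobhead",zz,world(p,*f,zz))
E
```

```text
[[ 0.245  0.     0.969]
 [-0.969 -0.     0.245]
 [ 0.    -1.     0.   ]]
scene
(0.567, -0.277, 0.0299, 157, [400.0, 175.0])
(0.5835, -0.0547, 0.0531, 78, [333.0, 199.0])
(0.4336, -0.3065, 0.0293, 183, [433.0, 206.0])
(0.4294, -0.1569, 0.0289, 194, [389.0, 227.0])
(0.4559, -0.0526, 0.0287, 200, [350.0, 233.0])
(0.418, 0.0794, 0.0288, 230, [312.0, 263.0])
pile [(0.7757, -0.3323, 0.0713, 313, [384.0, 113.0]), (0.5846, -0.0622, 0.0288, 178, [333.0, 189.0]), (0.6046, 0.076, 0.0537, 541, [285.0, 201.0]), (0.5906, 0.5958, 0.0376, 361, [98.0, 276.0])]
knob 69 [0.06786771 0.08044721 0.08451729 0.08690027]
knob top c [0.6012851  0.07883162 0.08262973] [0.02760499 0.02695541 0.00889275]
ptr 17 [ 0.62372057 -0.07033897  0.09201006] [ 0.62606469 -0.0575043   0.09866028]
deck 993 ((0.5965607166290283, 0.005019843578338623), (0.2367398589849472, 0.09058596193790436), 82.8571548461914) 0.013714643374527213
house 1027 ((0.5968831777572632, 0.01547812670469284), (0.21076135337352753, 0.08856593817472458), 86.22823333740234) 0.05419419088095445
tray 4224 ((0.4986730217933655, 0.31785979866981506), (0.2
[... 1080 characters left out ...]
 [ 0.62596075 -0.06490437  0.09504803]
deck 840 ((0.594100296497345, -0.028238944709300995), (0.17333285510540009, 0.08674463629722595), 82.30913543701172) 0.013570896829113666
house 1213 ((0.5996690392494202, 0.009728491306304932), (0.21021606028079987, 0.07983814924955368), 84.30811309814453) 0.05329665785882265
tray 1301 ((0.5019793510437012, 0.3136058747768402), (0.22599270939826965, 0.13483871519565582), 9.76732349395752) [0.00394904 0.00573078 0.01293144]
full [ 0.62115128 -0.06295349  0.094     ]
trayfloor [0.49943967 0.35262374 0.006     ]
knobhead 0.06 [0.61308684 0.11299407 0.06      ]
knobhead 0.07 [0.60908017 0.09664979 0.07      ]
knobhead 0.08 [0.60507349 0.08030552 0.08      ]
```

>>> jog_arm --pt "0 0 0 0 0.18 0 1" --pt "0 0 0 0 0.18 0 1" --pt "-0.05 0 0.022 0 0.012 0 1" --pt "-0.05 0 0.022 0 0 0 1" --pt "-0.05 0 0.022 0 0 0 1" --pt "-0.05 0 0.022 0 0 0 1" --pt "-0.05 0 0.022 0 0 0 1" --pt "-0.05 0 0.022 0 0 0 1"

```text
time: 2.2
tool_pos: [0.3397, -0.371, 0.2451]
tcp_rot: [-1.138, 1.312, -1.318]
wrist_force: [0.3, -0.3, -0.4]
width: 0.998
```

```bash
cat >> h.py <<'E'
def d(t,yaw=-97.1):
    """tool-frame shift to world point t and turns needed to bring tool x to heading yaw (deg), tool y down"""
    s=st(); M=R.from_rotvec(s["tcp_rot"]).as_matrix(); print("shift",(M.T@(np.array(t)-s["tool_pos"])).round(4))
    y=np.radians(yaw); G=np.array([[np.cos(y),0,-np.sin(y)],[np.sin(y),0,np.cos(y)],[0,-1,0]])
    print("turn",R.from_matrix(M.T@G).as_rotvec().round(4))
E
python3 -c "
from h import *
d((.6035,.075,.14))"
```

```text
{'time': 2.2, 'tool_pos': [0.34, -0.371, 0.245], 'tcp_rot': [-1.138, 1.312, -1.318], 'wrist_force': [0.314, -0.281, -0.4], 'width': 0.998, 'q': [-0.879, -0.067, 1.966, -0.0, 1.239, 0.836]}
shift [-0.4796  0.1044  0.1966]
turn [-0.0025 -0.0205  0.0025]
```

>>> jog_arm --pt "-0.05 0 0.02 0 -0.02 0 1" --pt "-0.05 0 0.02 0 0 0 1" --pt "-0.05 0 0.02 0 0 0 1" --pt "-0.05 0 0.02 0 0 0 1" --pt "-0.05 0 0.02 0 0 0 1" --pt "-0.05 0.01 0.02 0 0 0 1" --pt "-0.05 0.02 0.02 0 0 0 1" --pt "-0.05 0.02 0.02 0 0 0 1" --pt "-0.05 0.02 0.02 0 0 0 1" --pt "-0.02 0.02 0.01 0 0 0 1"

```text
time: 3.45
tool_pos: [0.5991, 0.0881, 0.1591]
tcp_rot: [-1.139, 1.28, -1.311]
wrist_force: [0.7, -0.8, -0.0]
width: 0.997
```

```bash
python3 -c "
from h import *
d((.6035,.075,.14))
p=read_camera('wrist'); print(p['fx'],p['cx'],p['cy'],np.round(p['world_from_camera'],3).tolist())
for t in ('knob_head','spindle_foot','full_mark'): print(t,[(round(m['p'],2),np.round(m['location'],1)) for m in spotter.spot_point(p,t)[:2]])
cv2.imwrite('pics/w1.png',p['img'])
"
```

```text
{'time': 3.45, 'tool_pos': [0.599, 0.088, 0.159], 'tcp_rot': [-1.139, 1.28, -1.311], 'wrist_force': [0.711, -0.85, -0.024], 'width': 0.997, 'q': [0.11, 0.191, 1.858, -0.01, 1.075, 1.806]}
shift [0.0124 0.0193 0.0055]
turn [-0.0197  0.0028  0.0045]
309.70691628693146 321.04893305522234 203.1417643257879 [[-0.121, -0.961, -0.25, 0.665], [-0.993, 0.118, 0.025, 0.081], [0.006, 0.252, -0.968, 0.288], [0.0, 0.0, 0.0, 1.0]]
knob_head [(0.93, array([337.1, 201.8])), (0.17, array([218.3,  74.3]))]
spindle_foot [(0.86, array([472. , 189.9])), (0.25, array([528. , 303.6]))]
full_mark [(0.94, array([525.1, 163.1]))]
```

View pics/w1.png

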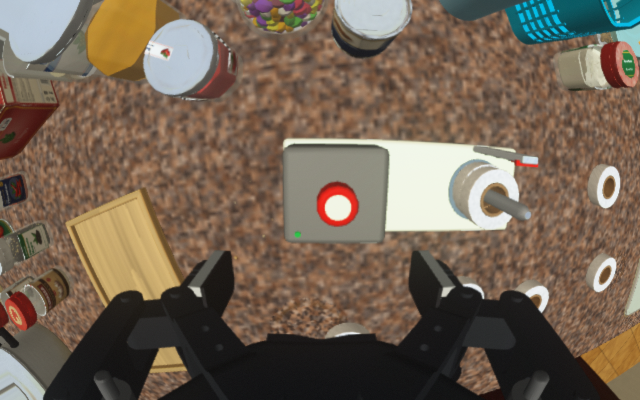

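The wrist view shows the knob at (337,204), the spindle tip near (527,213), the pile at (488,193) and the pointer at (530,161). I'll locate them with the fisheye model.

```bash
cat >> h.py <<'E'
def fish(p,u,v,z):
    a=np.array([(u-p["cx"])/p["fx"],(v-p["cy"])/p["fy"]]); r=np.hypot(*a)
    w=np.array(p["world_from_camera"])[:3,:3]@np.r_[a/max(r,1e-9)*np.sin(r),np.cos(r)]; o=np.array(p["world_from_camera"])[:3,3]
    return o+w*(z-o[2])/w[2]
E
python3 -c "
from h import *
p=read_camera('wrist'); cv2.imwrite('pics/w2.png',p['img'])
k=[m for m in spotter.spot_point(p,'knob_head')][0]['location']; print('knob',fish(p,*k,.074))
hsv=cv2.cvtColor(p['img'],cv2.COLOR_BGR2HSV); red=((hsv[...,0]<8)|(hsv[...,0]>172))&(hsv[...,1]>140)
red[:150]=0;red[260:]=0;red[:,:280]=0;red[:,400:]=0; v,u=np.nonzero(red); (c,r)=cv2.minEnclosingCircle(np.stack([u,v],1).astype(np.float32)); print(c,r,fish(p,*c,.078),fish(p,c[0]+r,c[1],.078))
for t,z in(('spindle_foot',.014),('full_mark',.094)): 
  k=spotter.spot_point(p,t)[0]['location']; print(t,fish(p,*k,z))
print('tip',fish(p,527,213,.102),'pile',fish(p,496,197,.054))
d((.6035,.075,.14))
"
```

```text
knob [0.60848821 0.07406746 0.074     ]
(332.3970642089844, 201.73529052734375) 22.015296936035156 [0.6084097  0.07539666 0.078     ] [0.60649337 0.06003763 0.078     ]
spindle_foot [ 0.58796153 -0.06631062  0.014     ]
full_mark [ 0.62742225 -0.06842725  0.094     ]
tip [ 0.58820688 -0.06789577  0.102     ] pile [ 0.5886484  -0.06831351  0.054     ]
{'time': 3.85, 'tool_pos': [0.598, 0.084, 0.161], 'tcp_rot': [-1.137, 1.283, -1.315], 'wrist_force': [-0.063, -0.32, 0.237], 'width': 1.003, 'q': [0.104, 0.186, 1.86, -0.011, 1.076, 1.805]}
shift [0.0083 0.0209 0.006 ]
turn [-0.0203 -0.0012  0.005 ]
```

>>> jog_arm --pt "0.007 0.025 0.009 -0.02 0 0.005 1" --pt "0 0.025 0 0 0 0 1" --pt "0 0.01 0 0 0 0 1" --pt "0 0 0 0 0 0 1" --pt "0 0 0 0 0 0 1"

```text
time: 4.47
tool_pos: [0.6096, 0.0722, 0.1062]
tcp_rot: [-1.137, 1.298, -1.308]
wrist_force: [0.2, 0.5, 0.2]
width: 0.995
```

```bash
python3 -c "
from h import *
d((.607,.075,.076))"
```

```text
{'time': 4.475, 'tool_pos': [0.61, 0.072, 0.106], 'tcp_rot': [-1.137, 1.298, -1.308], 'wrist_force': [0.176, 0.471, 0.25], 'width': 0.995, 'q': [0.077, 0.264, 1.875, -0.0, 0.992, 1.778]}
shift [-0.0024  0.0302 -0.0033]
turn [-0.0097 -0.0063 -0.002 ]
```

>>> jog_arm --pt "-0.002 0.015 -0.002 -0.01 0 0 1" --pt "0 0.012 0 0 0 0 1" --pt "0 0 0 0 0 0 0" --pt "0 0 0 0 0 0 0" --pt "0 0 0 0 0 0 0" --pt "0 0 0 0 0 0 0" --pt "0 0 0 0 0 0 0" --pt "0 0 0 0 0 0 0" --force 40

```text
time: 5.48
tool_pos: [0.6088, 0.0751, 0.0791]
tcp_rot: [-1.142, 1.304, -1.303]
wrist_force: [0.0, 1.0, -0.8]
width: 0.327
```

>>> jog_arm --pt "0 -0.006 0 0 0 0 0" --pt "0 -0.006 0 0 0 0 0" --pt "0 -0.006 0 0 0 0 0" --pt "0 -0.004 0 0 0 0 0" --pt "0 0 0 0 0 0 0" --pt "0 0 0 0 0 0 0" --pt "0 0 0 0 0 0 0"

```text
time: 6.35
tool_pos: [0.6087, 0.0751, 0.0933]
tcp_rot: [-1.141, 1.303, -1.303]
wrist_force: [2.1, -0.8, -5.8]
width: 0.324
```

>>> jog_arm --pt "0 0 0 0 0 0 1" --pt "0 0 0 0 0 0 1" --pt "0 0 0 0 0 0 1" --pt "0 0 0 0 0 0 1" --pt "0 0 0 0 0 0 1" --pt "0 -0.04 0 0 0 0 1" --pt "0 -0.05 0 0 0 0 1" --pt "0 -0.03 -0.04 0 0 0 1" --pt "0 0 -0.05 0 0 0 1"

```text
time: 7.48
tool_pos: [0.5202, 0.0863, 0.219]
tcp_rot: [-1.138, 1.303, -1.305]
wrist_force: [0.1, 1.0, -0.4]
width: 0.997
```

```bash
cat >> h.py <<'E'
def allrolls():
    """merge scene+side loose-roll centres (mean of both, keyed by nearness)"""
    a=[r for r in rolls(read_camera("scene")) if .026<r[2]<.032]; b=[r for r in rolls(read_camera("side")) if .026<r[2]<.032]
    for r in a:
        m=[s for s in b if np.hypot(r[0]-s[0],r[1]-s[1])<.015]
        print("both" if m else "scene only",((np.array(r[:2])+(m[0][:2] if m else r[:2]))/2).round(4))
    for s in b:
        if not any(np.hypot(r[0]-s[0],r[1]-s[1])<.015 for r in a): print("side only",s)
def knob(n="side"):
    p=read_camera(n); w=cloud(p); hsv=cv2.cvtColor(p["img"],cv2.COLOR_BGR2HSV); red=((hsv[...,0]<8)|(hsv[...,0]>172))&(hsv[...,1]>140)
    k=red&(np.hypot(w[...,0]-.608,w[...,1]-.0745)<.03); print(n,"knob z",np.percentile(w[k][:,2],[5,50,90,98]).round(4) if k.any() else None)
E
python3 -c "
from h import *
allrolls(); knob('side'); knob('scene'); d((.419,.076,.1))"
```

```text
both [ 0.4302 -0.1604]
both [ 0.4574 -0.0556]
both [0.4193 0.0766]
side only (0.5849, -0.079, 0.0272, 68, [339.0, 249.0])
side only (0.5703, -0.2824, 0.0291, 467, [361.0, 321.0])
side only (0.4379, -0.3105, 0.0289, 576, [289.0, 350.0])
side knob z [0.0791 0.0905 0.0975 0.0986]
scene knob z [0.0832 0.0948 0.0992 0.1014]
{'time': 7.675, 'tool_pos': [0.518, 0.086, 0.216], 'tcp_rot': [-1.144, 1.306, -1.302], 'wrist_force': [0.15, 0.231, 0.314], 'width': 1.0, 'q': [0.116, 0.001, 1.956, 0.002, 1.185, 1.816]}
shift [ 0.0231  0.1157 -0.0966]
turn [ 0.0011 -0.0062 -0.002 ]
```

>>> jog_arm --pt "0.045 0.02 -0.015 0 0 0 1" --pt "0.045 0.03 -0.015 0 0 0 1" --pt "0.04 0.03 -0.01 0 0 0 1" --pt "0.01 0.02 0 0 0 0 1" --pt "0 0 0 0 0 0 1" --pt "0 0 0 0 0 0 1"

```text
time: 8.43
tool_pos: [0.4672, -0.052, 0.1144]
tcp_rot: [-1.138, 1.3, -1.305]
wrist_force: [-0.5, 0.2, -0.0]
width: 1.0
```

```bash
python3 -c "
from h import *
d((.4574,-.0556,.014)); p=read_camera('wrist'); 
for m in spotter.spot_point(p,'roll1_mid')[:6]: print(round(m['p'],2),fish(p,*m['location'],.010).round(4))"
```

```text
{'time': 8.425, 'tool_pos': [0.467, -0.052, 0.114], 'tcp_rot': [-1.138, 1.3, -1.305], 'wrist_force': [-0.494, 0.165, -0.049], 'width': 1.0, 'q': [-0.166, -0.006, 2.165, 0.004, 0.975, 1.532]}
shift [ 0.0051  0.1003 -0.0099]
turn [-0.0065 -0.0058 -0.0028]
0.97 [0.4209 0.0785 0.01  ]
0.7 [ 0.3444 -0.0389  0.01  ]
```

>>> jog_arm --pt "0.005 0.035 -0.009 -0.006 -0.005 0 1" --pt "0 0.035 0 0 0 0 1" --pt "0 0.02 0 0 0 0 1" --pt "0 0.004 0 0 0 0 1" --pt "0 0 0 0 0 0 1"

```text
time: 9.15
tool_pos: [0.4662, -0.0535, 0.0247]
tcp_rot: [-1.139, 1.285, -1.301]
wrist_force: [0.1, -0.1, 0.5]
width: 1.0
```

```bash
python3 -c "
from h import *
d((.4574,-.0556,.014)); p=read_camera('wrist'); cv2.imwrite('pics/w3.png',p['img'])"
```

```text
{'time': 9.15, 'tool_pos': [0.466, -0.054, 0.025], 'tcp_rot': [-1.139, 1.285, -1.301], 'wrist_force': [0.145, -0.117, 0.497], 'width': 1.0, 'q': [-0.17, 0.126, 2.23, 0.005, 0.771, 1.516]}
shift [ 0.0031  0.0106 -0.0086]
turn [-0.0147  0.0059 -0.0025]
```

View pics/w3.png

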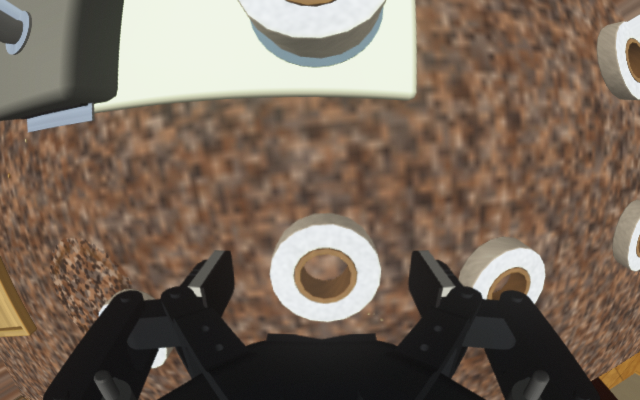

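The white roll sits centred between the jaws at (326,268), with the fingertips at (220,275) and (425,275). I'll correct the offset, descend and grip.

>>> jog_arm --pt "0.002 0.006 -0.007 -0.01 0.004 0 1" --pt "0 0.004 -0.002 0 0 0 1" --pt "0 0 0 0 0 0 1" --pt "0 0 0 0 0 0 0" --pt "0 0 0 0 0 0 0" --pt "0 0 0 0 0 0 0" --pt "0 0 0 0 0 0 0" --force 60

```text
time: 10.07
tool_pos: [0.4592, -0.055, 0.0176]
tcp_rot: [-1.14, 1.292, -1.302]
wrist_force: [-0.1, 0.8, -0.9]
width: 0.629
```

```bash
python3 -c "
from h import *
d((.4574,-.0556,.014))"
```

```text
{'time': 10.075, 'tool_pos': [0.459, -0.055, 0.018], 'tcp_rot': [-1.14, 1.292, -1.302], 'wrist_force': [-0.083, 0.829, -0.914], 'width': 0.629, 'q': [-0.175, 0.13, 2.244, 0.004, 0.759, 1.516]}
shift [ 0.0009  0.0036 -0.0018]
turn [-0.0097  0.0012 -0.0023]
```

>>> jog_arm --pt "0 -0.03 0 0 0 0 0" --pt "0 -0.05 0 0 0 0 0" --pt "0 -0.05 0 0 0 0 0" --pt "0 -0.02 0.03 -0.01 0 0 0" --pt "0 0 0.04 0 0 0 0" --pt "-0.003 0 0.03 0 0 0 0" --pt "0 0 0.01 0 0 0 0" --pt "0 0 0 0 0 0 0" --pt "0 0 0 0 0 0 0"

```text
time: 11.2
tool_pos: [0.5664, -0.0655, 0.1694]
tcp_rot: [-1.152, 1.305, -1.294]
wrist_force: [0.5, 0.9, -0.5]
width: 0.626
```

```bash
python3 -c "
from h import *
d((.5885,-.067,.14)); p=read_camera('wrist'); cv2.imwrite('pics/w4.png',p['img'])"
```

```text
{'time': 11.2, 'tool_pos': [0.566, -0.065, 0.169], 'tcp_rot': [-1.152, 1.305, -1.294], 'wrist_force': [0.497, 0.933, -0.496], 'width': 0.626, 'q': [-0.16, 0.131, 1.907, 0.002, 1.11, 1.532]}
shift [-0.0011  0.0293  0.0223]
turn [ 0.0066  0.0014 -0.0023]
```

View pics/w4.png

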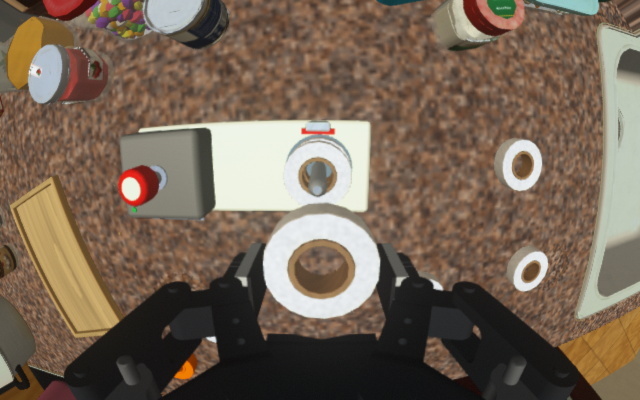

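The held roll's hole is at (322,265), and the spindle tip is at about (316,188).

```bash
python3 -c "
from h import *
p=read_camera('wrist'); d((.5885,-.067,.14))
hsv=cv2.cvtColor(p['img'],cv2.COLOR_BGR2HSV)
m=(hsv[...,1]<40)&(hsv[...,2]>190); m[:200]=0; n,l,s,c=cv2.connectedComponentsWithStats(m.astype(np.uint8)); i=1+s[1:,4].argmax()
v,u=np.nonzero(l==i); e=cv2.minEnclosingCircle(np.stack([u,v],1).astype(np.float32)); print('top face',e)
print('held centre at top',fish(p,*e[0],.172)); print('tip',fish(p,316,190,.102))
k=spotter.spot_point(p,'spindle_foot'); print([(round(x['p'],2),fish(p,*x['location'],.014)) for x in k[:2]])"
```

```text
{'time': 11.3, 'tool_pos': [0.566, -0.065, 0.17], 'tcp_rot': [-1.151, 1.305, -1.294], 'wrist_force': [0.187, 0.463, -0.808], 'width': 0.631, 'q': [-0.16, 0.131, 1.907, 0.002, 1.11, 1.532]}
shift [-0.0011  0.0294  0.0223]
turn [ 0.0063  0.0013 -0.0023]
top face ((320.865966796875, 264.11419677734375), 58.358642578125)
held centre at top [ 0.57126657 -0.06593088  0.172     ]
tip [ 0.58862927 -0.06477936  0.102     ]
[(0.85, array([ 0.58806716, -0.06309448,  0.014     ])), (0.65, array([0.5075943 , 0.30490447, 0.014     ]))]
```

>>> jog_arm --pt "-0.001 0.01 0.015 0.005 0 0 0" --pt "0 0.015 0.004 0 0 0 0" --pt "0 0.004 0.001 0 0 0 0" --pt "0 0 0 0 0 0 0" --pt "0 0 0 0 0 0 0"

```text
time: 11.98
tool_pos: [0.5867, -0.0668, 0.1376]
tcp_rot: [-1.148, 1.302, -1.296]
wrist_force: [0.8, 0.7, -1.2]
width: 0.638
```

```bash
python3 -c "
from h import *
d((.586,-.066,.14)); p=read_camera('wrist'); a=cv2.resize(p['img'][150:350,220:430],None,fx=2,fy=2)
q=read_camera('side'); b=cv2.resize(q['img'][150:270,280:406],None,fx=3.333,fy=3.333)
b=cv2.resize(b,(420,400)); cv2.imwrite('pics/w5.png',np.hstack([a,b])[:,:800])"
```

```text
{'time': 11.975, 'tool_pos': [0.587, -0.067, 0.138], 'tcp_rot': [-1.148, 1.302, -1.296], 'wrist_force': [0.822, 0.727, -1.195], 'width': 0.638, 'q': [-0.157, 0.197, 1.894, 0.003, 1.053, 1.535]}
shift [-0.0007 -0.0024 -0.0008]
turn [ 0.0023  0.0012 -0.0024]
```

View pics/w5.png

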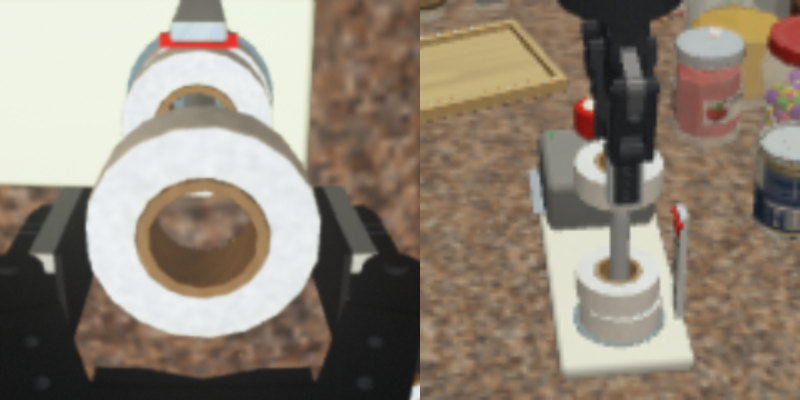

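>>> jog_arm --pt "0 0.015 0 0 0 0 0" --pt "0 0.01 0 0 0 0 0" --pt "0 0.008 0 0 0 0 0" --pt "0 0 0 0 0 0 0"

```text
time: 12.58
tool_pos: [0.5864, -0.0667, 0.1026]
tcp_rot: [-1.148, 1.301, -1.296]
wrist_force: [0.5, 0.1, -1.0]
width: 0.627
```

>>> jog_arm --pt "0 0.012 0 0 0 0 0" --pt "0 0.01 0 0 0 0 0" --pt "0 0.003 0 0 0 0 0" --pt "0 0 0 0 0 0 0"

```text
time: 13.08
tool_pos: [0.5865, -0.0667, 0.0757]
tcp_rot: [-1.148, 1.301, -1.296]
wrist_force: [0.3, -0.4, 0.3]
width: 0.633
```

>>> jog_arm --pt "0 0 0 0 0 0 1" --pt "0 0 0 0 0 0 1" --pt "0 0 0 0 0 0 1" --pt "0 0 0 0 0 0 1" --pt "0 -0.04 0 0 0 0 1" --pt "0 -0.05 0 0 0 0 1" --pt "0.02 -0.02 -0.03 0 0 0 1" --pt "0.045 0 -0.055 0 0 0 1" --pt "0.03 0 -0.04 0 0 0 1" --pt "0 0 0 0 0 0 1"

```text
time: 14.32
tool_pos: [0.4549, -0.1447, 0.1914]
tcp_rot: [-1.147, 1.294, -1.299]
wrist_force: [0.2, 0.5, 0.7]
width: 1.003
```

```bash
cat >> h.py <<'E'
def pile():
    for n in("scene","side"):
        p=read_camera(n); w=cloud(p); hsv=cv2.cvtColor(p["img"],cv2.COLOR_BGR2HSV)
        m=(np.hypot(w[...,0]-.587,w[...,1]+.067)<.03)&(hsv[...,1]<60)&(hsv[...,2]>150)&(w[...,2]>.02)
        print(n,"pile z 90,97%:",np.percentile(w[m][:,2],[90,97]).round(4), [r for z in(.074,.094) for r in rolls(p,z,.004) if np.hypot(r[0]-.587,r[1]+.067)<.03])
E
python3 -c "
from h import *
pile(); allrolls(); d((.4302,-.1604,.03))"
```

```text
scene pile z 90,97%: [0.076  0.0985] [(0.5841, -0.0644, 0.0292, 174, [334.0, 185.0])]
side pile z 90,97%: [0.0741 0.0748] [(0.586, -0.0703, 0.0298, 225, [339.0, 225.0])]
both [ 0.4364 -0.3081]
both [ 0.4306 -0.1597]
both [0.4198 0.0768]
side only (0.5865, -0.0846, 0.0262, 69, [340.0, 249.0])
side only (0.5703, -0.2824, 0.0291, 466, [361.0, 321.0])
{'time': 14.525, 'tool_pos': [0.458, -0.144, 0.192], 'tcp_rot': [-1.147, 1.291, -1.297], 'wrist_force': [-0.416, -0.372, -0.122], 'width': 0.998, 'q': [-0.357, -0.071, 2.071, 0.002, 1.136, 1.33]}
shift [ 0.0202  0.1615 -0.0268]
turn [-0.0053  0.0067 -0.0007]
```

>>> jog_arm --pt "0.01 0.03 -0.013 -0.005 0.006 0 1" --pt "0.008 0.04 -0.01 0 0 0 1" --pt "0 0.04 0 0 0 0 1" --pt "0 0.025 0 0 0 0 1" --pt "0 0 0 0 0 0 1" --pt "0 0 0 0 0 0 1"

```text
time: 15.28
tool_pos: [0.4419, -0.1567, 0.0544]
tcp_rot: [-1.149, 1.29, -1.295]
wrist_force: [0.1, 0.8, -0.4]
width: 0.998
```

```bash
python3 -c "
from h import *
d((.432,-.160,.018))"
```

```text
{'time': 15.275, 'tool_pos': [0.442, -0.157, 0.054], 'tcp_rot': [-1.149, 1.29, -1.295], 'wrist_force': [0.073, 0.797, -0.407], 'width': 0.998, 'q': [-0.395, 0.081, 2.209, 0.003, 0.847, 1.288]}
shift [ 0.0044  0.0364 -0.0097]
turn [-0.0051  0.009  -0.0007]
```

>>> jog_arm --pt "0.004 0.015 -0.009 -0.005 0.008 0 1" --pt "0 0.015 0 0 0 0 1" --pt "0 0.006 0 0 0 0 1" --pt "0 0 0 0 0 0 1" --pt "0 0 0 0 0 0 0" --pt "0 0 0 0 0 0 0" --pt "0 0 0 0 0 0 0" --pt "0 0 0 0 0 0 0"

```text
time: 16.27
tool_pos: [0.4354, -0.161, 0.0202]
tcp_rot: [-1.145, 1.294, -1.303]
wrist_force: [0.0, 0.6, -0.3]
width: 0.627
```

```bash
python3 -c "
from h import *
d((.586,-.067,.165))"
```

```text
{'time': 16.275, 'tool_pos': [0.435, -0.161, 0.02], 'tcp_rot': [-1.145, 1.294, -1.303], 'wrist_force': [0.048, 0.567, -0.309], 'width': 0.627, 'q': [-0.408, 0.13, 2.237, 0.001, 0.769, 1.285]}
shift [-0.1117 -0.144   0.1387]
turn [-0.0061  0.0006  0.001 ]
```

>>> jog_arm --pt "0 -0.03 0 0 0 0 0" --pt "0 -0.05 0 0 0 0 0" --pt "0 -0.05 0 0 0 0 0" --pt "-0.02 -0.01 0.02 -0.005 0 0 0" --pt "-0.04 0 0.05 0 0 0 0" --pt "-0.035 0 0.04 0 0 0 0" --pt "-0.01 0 0.01 0 0 0 0" --pt "0 0 0 0 0 0 0" --pt "0 0 0 0 0 0 0"

```text
time: 17.4
tool_pos: [0.5661, -0.0711, 0.164]
tcp_rot: [-1.148, 1.299, -1.302]
wrist_force: [0.4, 0.5, -0.1]
width: 0.628
```

```bash
cat >> h.py <<'E'
def held(zt):
    p=read_camera("wrist"); hsv=cv2.cvtColor(p["img"],cv2.COLOR_BGR2HSV)
    m=(hsv[...,1]<40)&(hsv[...,2]>190); m[:200]=0; n,l,s,c=cv2.connectedComponentsWithStats(m.astype(np.uint8)); i=1+s[1:,4].argmax()
    v,u=np.nonzero(l==i); e=cv2.minEnclosingCircle(np.stack([u,v],1).astype(np.float32)); print('held top face px',e,'world',fish(p,*e[0],zt).round(4)); return p
E
python3 -c "
from h import *
d((.5875,-.067,.14)); held(readout.read_state()['tool_pos'][2]); knob()"
```

```text
{'time': 17.4, 'tool_pos': [0.566, -0.071, 0.164], 'tcp_rot': [-1.148, 1.299, -1.302], 'wrist_force': [0.442, 0.477, -0.134], 'width': 0.628, 'q': [-0.168, 0.132, 1.916, -0.002, 1.092, 1.529]}
shift [-0.0068  0.024   0.0207]
turn [-0.0007 -0.0012  0.0018]
held top face px ((321.0820617675781, 269.69091796875), 56.75157165527344) world [ 0.5669 -0.0712  0.164 ]
side knob z None
```

>>> jog_arm --pt "-0.005 0.01 0.015 0 0 0 0" --pt "-0.001 0.01 0.006 0 0 0 0" --pt "0 0 0 0 0 0 0" --pt "0 0 0 0 0 0 0"

```text
time: 18.0
tool_pos: [0.5876, -0.0695, 0.142]
tcp_rot: [-1.147, 1.303, -1.304]
wrist_force: [-1.0, -0.3, -1.0]
width: 0.628
```

```bash
python3 -c "
from h import *
d((.5885,-.067,.14)); p=held(.142); a=cv2.resize(p['img'][150:350,220:430],None,fx=2,fy=2)
q=read_camera('side'); b=cv2.resize(q['img'][140:270,280:406],(380,400),interpolation=2)
cv2.imwrite('pics/w6.png',np.hstack([a,b])); knob('scene')"
```

```text
{'time': 18.0, 'tool_pos': [0.588, -0.069, 0.142], 'tcp_rot': [-1.147, 1.303, -1.304], 'wrist_force': [-1.032, -0.35, -1.026], 'width': 0.628, 'q': [-0.159, 0.193, 1.889, -0.002, 1.059, 1.542]}
shift [-0.0026  0.002   0.0006]
turn [ 0.0002 -0.0046  0.0019]
held top face px ((321.0845031738281, 269.96478271484375), 56.79657745361328) world [ 0.5882 -0.0695  0.142 ]
scene knob z [0.0817 0.0949 0.098  0.1007]
```

View pics/w6.png

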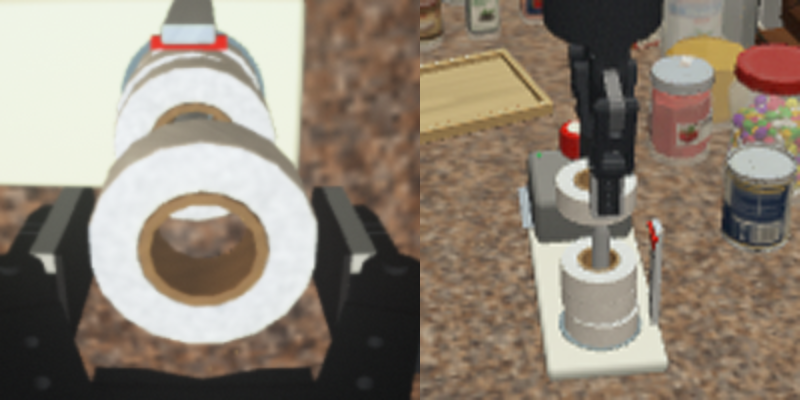

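The knob is still out and the roll is lined up over the spindle, so I lower it.

>>> jog_arm --pt "-0.0025 0.01 0.001 0 -0.004 0 0" --pt "0 0.013 0 0 0 0 0" --pt "0 0.008 0 0 0 0 0" --pt "0 0 0 0 0 0 0"

```text
time: 18.65
tool_pos: [0.5885, -0.0667, 0.1091]
tcp_rot: [-1.149, 1.299, -1.301]
wrist_force: [0.0, 0.2, -0.3]
width: 0.625
```

>>> jog_arm --pt "0 0.01 0 0 0 0 0" --pt "0 0.002 0 0 0 0 0" --pt "0 0 0 0 0 0 1" --pt "0 0 0 0 0 0 1" --pt "0 0 0 0 0 0 1" --pt "0 0 0 0 0 0 1" --pt "0 -0.04 0 0 0 0 1" --pt "0 -0.04 -0.02 0 0 0 0" --pt "-0.03 -0.01 -0.02 0 0 0 0" --pt "-0.03 0 0 0 0 0 0"

```text
time: 19.9
tool_pos: [0.5566, -0.0028, 0.1906]
tcp_rot: [-1.145, 1.3, -1.305]
wrist_force: [-0.1, 0.2, -0.7]
width: 0.38
```

```bash
python3 -c "
from h import *
pile(); knob();knob('scene'); allrolls(); d((.607,.075,.13))
p=read_camera('wrist'); a=cv2.resize(p['img'],(500,312)); q=read_camera('side'); b=cv2.resize(q['img'][140:270,280:406],(300,312)); cv2.imwrite('pics/w7.png',np.hstack([a,b]))"
```

```text
scene pile z 90,97%: [0.0951 0.0967] [(0.582, -0.0646, 0.0283, 177, [335.0, 181.0])]
side pile z 90,97%: [0.094  0.0947] [(0.5857, -0.073, 0.0278, 79, [340.0, 230.0]), (0.5839, -0.07, 0.0292, 231, [338.0, 218.0])]
side knob z [0.0785 0.0906 0.0973 0.0989]
scene knob z [0.0822 0.0954 0.099  0.1012]
both [0.4196 0.0766]
side only (0.5844, -0.0858, 0.0282, 67, [339.0, 250.0])
side only (0.57, -0.2817, 0.0287, 464, [361.0, 321.0])
side only (0.4372, -0.3104, 0.0288, 577, [289.0, 350.0])
{'time': 20.2, 'tool_pos': [0.557, -0.004, 0.188], 'tcp_rot': [-1.149, 1.301, -1.304], 'wrist_force': [0.361, -0.429, 0.727], 'width': -0.005, 'q': [-0.05, 0.085, 1.921, -0.003, 1.136, 1.649]}
shift [-0.0846  0.0582  0.0401]
turn [ 0.0002 -0.0028  0.0025]
```

View pics/w7.png

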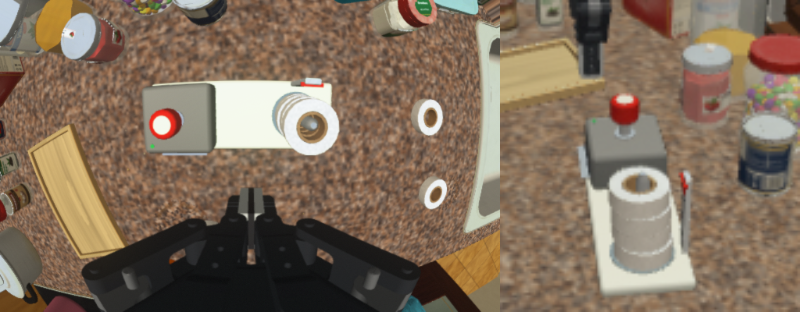

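The pile is four rolls high and flat, with its top at 94 mm, level with the pointer. The knob is out. Now I push it home with the fingers closed.

>>> jog_arm --pt "-0.03 0.015 0.015 0 0 0 0" --pt "-0.03 0.015 0.015 0 0 0 0" --pt "-0.02 0.015 0.008 0 0 0 0" --pt "0 0 0 0 0 0 0" --pt "0 0 0 0 0 0 0"

```text
time: 20.92
tool_pos: [0.6061, 0.0675, 0.1409]
tcp_rot: [-1.148, 1.306, -1.309]
wrist_force: [0.1, -0.3, -0.4]
width: 0.003
```

```bash
python3 -c "
from h import *
d((.607,.075,.097))"
```

```text
{'time': 20.925, 'tool_pos': [0.606, 0.068, 0.141], 'tcp_rot': [-1.148, 1.306, -1.309], 'wrist_force': [0.078, -0.348, -0.364], 'width': 0.003, 'q': [0.072, 0.228, 1.849, -0.004, 1.067, 1.778]}
shift [-0.0077  0.0439 -0.0001]
turn [ 0.0018 -0.0093  0.0043]
```

>>> jog_arm --pt "-0.0075 0.01 0.001 0 -0.008 0 0" --pt "0 0.012 0 0 0 0 0" --pt "0 0.008 0 0 0 0 0" --pt "0 0.006 0 0 0 0 0" --pt "0 0.005 0 0 0 0 0" --pt "0 0.004 0 0 0 0 0" --pt "0 0 0 0 0 0 0"

```text
time: 21.8
tool_pos: [0.6092, 0.0731, 0.0987]
tcp_rot: [-1.148, 1.299, -1.306]
wrist_force: [-0.8, 0.8, 0.9]
width: 0.005
```

```bash
python3 -c "
from h import *
d((.607,.075,.097)); knob(); knob('scene')"
```

```text
{'time': 21.8, 'tool_pos': [0.609, 0.073, 0.099], 'tcp_rot': [-1.148, 1.299, -1.306], 'wrist_force': [-0.764, 0.763, 0.901], 'width': 0.005, 'q': [0.081, 0.277, 1.874, -0.005, 0.989, 1.782]}
shift [-0.0016  0.0017 -0.0024]
turn [-0.0015 -0.0032  0.0039]
side knob z [0.0661 0.0776 0.0833 0.0856]
scene knob z [0.0683 0.0806 0.085  0.0876]
```

>>> jog_arm --pt "0 0.003 0 0 0 0 0" --pt "0 0.002 0 0 0 0 0" --pt "0 0 0 0 0 0 0" --pt "0 -0.04 0 0 0 0 0" --pt "0 -0.05 -0.03 0 0 0 1" --pt "0 0 -0.05 0 0 0 1" --pt "0 0 -0.05 0 0 0 1" --pt "0.01 0.02 -0.03 0 0 0 1" --pt "0 0 0 0 0 0 1" --pt "0 0 0 0 0 0 1"

```text
time: 23.15
tool_pos: [0.4453, 0.084, 0.1669]
tcp_rot: [-1.149, 1.301, -1.305]
wrist_force: [-0.3, -0.1, 0.2]
width: 1.002
```

```bash
python3 -c "
from h import *
knob(); pile(); allrolls(); d((.4205,.077,.018))"
```

```text
side knob z [0.0653 0.0771 0.0838 0.0843]Traceback (most recent call last):
  File "<string>", line 3, in <module>
    knob(); pile(); allrolls(); d((.4205,.077,.018))
            ~~~~^^
  File "h.py", line 52, in pile
    print(n,"pile z 90,97%:",np.percentile(w[m][:,2],[90,97]).round(4), [r for z in(.074,.094) for r in rolls(p,z,.004) if np.hypot(r[0]-.587,r[1]+.067)<.03])
                             ~~~~~~~~~~~~~^^^^^^^^^^^^^^^^^^^
    return _quantile_unchecked(
        a, q, axis, out, overwrite_input, method, keepdims, weights)
    return _ureduce(a,
                    func=_quantile_ureduce_func,
    ...<5 lines>...
                    overwrite_input=overwrite_input,
                    method=method)
    r = func(a, **kwargs)
    result = _quantile(arr,
                       quantiles=q,
    ...<2 lines>...
                       out=out,
                       weights=wgt)
    slices_having_nans = np.isnan(arr[-1, ...])
                                  ~~~^^^^^^^^^
IndexError: index -1 is out of bounds for axis 0 with size 0
```

Knob home. The arm blocks the scene camera's view of the pile, so I'll check the pile again later.

```bash
python3 -c "
from h import *
p=read_camera('side')
for r in rolls(p): print(r)
d((.4205,.077,.018))"
```

```text
(0.4207, 0.074, 0.0291, 180, [259.0, 218.0])
(0.5875, -0.0743, 0.03, 68, [340.0, 249.0])
(0.7446, -0.3302, 0.0357, 71, [467.0, 325.0])
(0.5698, -0.2819, 0.029, 467, [361.0, 321.0])
(0.4372, -0.3104, 0.0288, 574, [289.0, 350.0])
(0.7799, -0.3846, 0.0365, 108, [500.0, 350.0])
{'time': 23.3, 'tool_pos': [0.446, 0.084, 0.167], 'tcp_rot': [-1.15, 1.301, -1.305], 'wrist_force': [0.382, -0.269, -0.299], 'width': 0.999, 'q': [0.134, -0.096, 2.143, -0.004, 1.096, 1.835]}
shift [ 0.0094  0.1489 -0.0238]
turn [ 0.0007 -0.0037  0.0042]
```

>>> jog_arm --pt "0.008 0.04 -0.02 0 -0.003 0 1" --pt "0 0.04 -0.005 0 0 0 1" --pt "0 0.035 0 0 0 0 1" --pt "0 0.015 0 0 0 0 1" --pt "0 0 0 0 0 0 1" --pt "0 0 0 0 0 0 1"

```text
time: 24.05
tool_pos: [0.429, 0.0793, 0.0373]
tcp_rot: [-1.142, 1.293, -1.307]
wrist_force: [-0.6, 0.5, -0.1]
width: 1.004
```

```bash
python3 -c "
from h import *
d((.4205,.077,.018))"
```

```text
{'time': 24.05, 'tool_pos': [0.429, 0.079, 0.037], 'tcp_rot': [-1.142, 1.293, -1.307], 'wrist_force': [-0.618, 0.506, -0.054], 'width': 1.004, 'q': [0.129, 0.048, 2.286, -0.006, 0.8, 1.829]}
shift [ 0.0033  0.0192 -0.0084]
turn [-0.0091 -0.0018  0.0017]
```

>>> jog_arm --pt "0.003 0.01 -0.007 -0.008 -0.002 0 1" --pt "0 0.009 -0.002 0 0 0 1" --pt "0 0 0 0 0 0 1" --pt "0 0 0 0 0 0 0" --pt "0 0 0 0 0 0 0" --pt "0 0 0 0 0 0 0" --pt "0 0 0 0 0 0 0"

```text
time: 24.92
tool_pos: [0.4219, 0.0776, 0.0204]
tcp_rot: [-1.145, 1.295, -1.303]
wrist_force: [0.1, 1.3, -0.2]
width: 0.631
```

```bash
python3 -c "
from h import *
c=np.array([.4995,.316]); a=np.radians(10); e=np.array([np.cos(a),np.sin(a)])
for k in(.072,0,-.072): print(k,(c+k*e).round(4)); d((*(c+k*e),.10))
p=read_camera('scene'); print([fish for fish in []])
"
```

```text
0.072 [0.5704 0.3285]
{'time': 24.925, 'tool_pos': [0.422, 0.078, 0.02], 'tcp_rot': [-1.145, 1.295, -1.303], 'wrist_force': [0.058, 1.345, -0.212], 'width': 0.631, 'q': [0.125, 0.068, 2.307, -0.003, 0.762, 1.821]}
shift [-0.2672 -0.0791  0.1169]
turn [-0.0052  0.0003  0.0005]
0 [0.4995 0.316 ]
{'time': 24.925, 'tool_pos': [0.422, 0.078, 0.02], 'tcp_rot': [-1.145, 1.295, -1.303], 'wrist_force': [0.058, 1.345, -0.212], 'width': 0.631, 'q': [0.125, 0.068, 2.307, -0.003, 0.762, 1.821]}
shift [-0.2461 -0.0794  0.048 ]
turn [-0.0052  0.0003  0.0005]
-0.072 [0.4286 0.3035]
{'time': 24.925, 'tool_pos': [0.422, 0.078, 0.02], 'tcp_rot': [-1.145, 1.295, -1.303], 'wrist_force': [0.058, 1.345, -0.212], 'width': 0.631, 'q': [0.125, 0.068, 2.307, -0.003, 0.762, 1.821]}
shift [-0.2249 -0.0798 -0.0208]
turn [-0.0052  0.0003  0.0005]
[]
```

>>> jog_arm --pt "0 -0.04 0 0 0 0 0" --pt "0 -0.04 0 0 0 0 0" --pt "-0.045 -0.01 0.015 0 0 0 0" --pt "-0.05 0 0.02 0 0 0 0" --pt "-0.05 0 0.02 0 0 0 0" --pt "-0.05 0 0.02 0 0 0 0" --pt "-0.04 0 0.02 0 0 0 0" --pt "0 0 0 0 -0.15 0 0" --pt "0 0 0 0 -0.14 0 0" --pt "0 0 0 0 0 0 0"

```text
time: 26.22
tool_pos: [0.5482, 0.307, 0.1102]
tcp_rot: [-1.284, 1.077, -1.084]
wrist_force: [-0.3, -0.2, -1.1]
width: 0.627
```

```bash
python3 -c "
from h import *
d((.5704,.3285,.03),-80); p=read_camera('wrist')
for m in spotter.spot_point(p,'tray_floor')[:2]: print(m['p'],fish(p,*m['location'],.006))
m=spotter.masks_of(p,'tray_floor'); print([(x['p'],x['location']) for x in m[:2]])
cv2.imwrite('pics/w8.png',p['img'])"
```

```text
{'time': 26.225, 'tool_pos': [0.548, 0.307, 0.11], 'tcp_rot': [-1.284, 1.077, -1.084], 'wrist_force': [-0.339, -0.207, -1.065], 'width': 0.627, 'q': [0.472, 0.289, 1.835, -0.003, 1.014, 1.872]}
shift [-0.0175  0.0803  0.0252]
turn [-0.0041 -0.0018  0.0018]
0.89 [0.50160194 0.31891295 0.006     ]
[(0.71, [295.8, 183.4])]
```

View pics/w8.png

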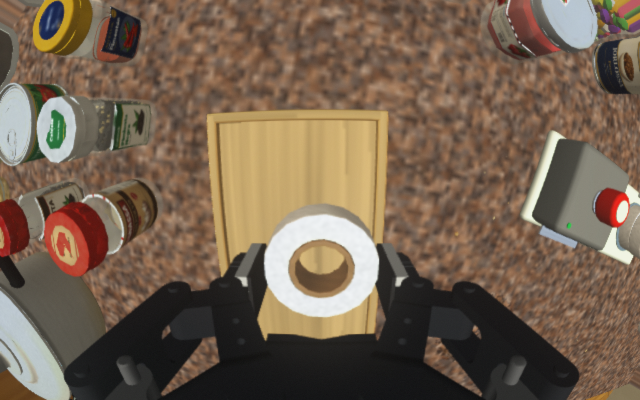

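>>> jog_arm --pt "-0.012 0.015 0.02 0 0 0 0" --pt "-0.006 0.025 0.006 0 0 0 0" --pt "0 0.025 0 0 0 0 0" --pt "0 0.012 0 0 0 0 0" --pt "0 0 0 0 0 0 0" --pt "0 0 0 0 0 0 0"

```text
time: 27.12
tool_pos: [0.5731, 0.3284, 0.0342]
tcp_rot: [-1.276, 1.084, -1.093]
wrist_force: [-0.3, -0.8, -0.3]
width: 0.634
```

```bash
python3 -c "
from h import *
d((.571,.330,.028),-80)"
```

```text
{'time': 27.125, 'tool_pos': [0.573, 0.328, 0.034], 'tcp_rot': [-1.276, 1.084, -1.093], 'wrist_force': [-0.289, -0.766, -0.257], 'width': 0.634, 'q': [0.484, 0.428, 1.806, -0.004, 0.9, 1.896]}
shift [-0.0019  0.0062 -0.0018]
turn [-0.0079 -0.0127  0.0007]
```

>>> jog_arm --pt "0 0.005 -0.001 0 0 0 0" --pt "0 0 0 0 0 0 0.85" --pt "0 0 0 0 0 0 0.85" --pt "0 0 0 0 0 0 0.85" --pt "0 -0.03 0 0 0 0 0.85" --pt "0 -0.05 0 0 0 0 1" --pt "0 -0.05 0 0 0 0 1" --pt "0.04 -0.04 -0.03 0 0 0 1" --pt "0.05 0 -0.03 0 0 0 1" --pt "0.05 0 -0.03 0 0 0 1"

```text
time: 28.38
tool_pos: [0.5075, 0.1776, 0.2065]
tcp_rot: [-1.269, 1.074, -1.092]
wrist_force: [0.2, -0.1, 0.0]
width: 1.003
```

>>> jog_arm --pt "0.055 0 -0.025 0 0 0 1" --pt "0.055 0 -0.025 0 0 0 1" --pt "0.055 0 -0.025 0 0 0 1" --pt "0.055 0 -0.02 0 0 0 1" --pt "0.055 0 -0.01 0 0 0 1" --pt "0.055 0 0 0 0 0 1" --pt "0.04 0 0 0 0 0 1" --pt "0.02 0 0 0 0 0 1" --pt "0 0 0 0 0 0 1"

```text
time: 29.5
tool_pos: [0.4659, -0.2392, 0.2095]
tcp_rot: [-1.261, 1.066, -1.102]
wrist_force: [-0.3, 0.1, 0.0]
width: 1.001
```

```bash
python3 -c "
from h import *
allrolls(); d((.4375,-.309,.018),-80); d((.5695,-.2795,.018),-80)
for n in('scene','side'): print('tray',[r for r in rolls(read_camera(n),.026)])"
```

```text
both [ 0.5694 -0.2794]
scene only [0.5698 0.3277]
side only (0.4379, -0.3105, 0.0289, 581, [289.0, 350.0])
{'time': 29.6, 'tool_pos': [0.466, -0.238, 0.209], 'tcp_rot': [-1.262, 1.065, -1.1], 'wrist_force': [0.465, -0.318, 0.182], 'width': 0.999, 'q': [-0.53, -0.015, 1.984, 0.018, 1.148, 0.868]}
shift [ 0.0652  0.1902 -0.0451]
turn [-0.029  -0.0087  0.0031]
{'time': 29.6, 'tool_pos': [0.466, -0.238, 0.209], 'tcp_rot': [-1.262, 1.065, -1.1], 'wrist_force': [0.465, -0.318, 0.182], 'width': 0.999, 'q': [-0.53, -0.015, 1.984, 0.018, 1.148, 0.868]}
shift [0.0579 0.1941 0.0899]
turn [-0.029  -0.0087  0.0031]
tray [(0.5599, 0.0821, 0.0296, 62, [289.0, 219.0]), (0.5693, 0.3292, 0.0286, 218, [202.0, 250.0])]
tray [(0.5873, -0.0782, 0.0247, 67, [340.0, 247.0]), (0.7749, -0.3879, 0.0313, 89, [500.0, 348.0])]
```

>>> jog_arm --pt "0.03 0.03 -0.02 -0.025 -0.008 0 1" --pt "0.025 0.04 -0.02 0 0 0 1" --pt "0.008 0.04 -0.003 0 0 0 1" --pt "0 0.03 0 0 0 0 1" --pt "0 0.01 0 0 0 0 1" --pt "0 0 0 0 0 0 1" --pt "0 0 0 0 0 0 1"

```text
time: 30.58
tool_pos: [0.4396, -0.3021, 0.0594]
tcp_rot: [-1.289, 1.06, -1.079]
wrist_force: [-0.7, -0.4, 0.7]
width: 1.004
```

```bash
python3 -c "
from h import *
d((.4375,-.309,.018),-80)"
```

```text
{'time': 30.575, 'tool_pos': [0.44, -0.302, 0.059], 'tcp_rot': [-1.289, 1.06, -1.079], 'wrist_force': [-0.745, -0.381, 0.675], 'width': 1.004, 'q': [-0.65, 0.184, 2.078, 0.003, 0.868, 0.731]}
shift [ 0.0061  0.0414 -0.0037]
turn [-0.0096  0.013   0.0071]
```

>>> jog_arm --pt "0.006 0.015 -0.003 -0.008 0.012 0.006 1" --pt "0 0.018 0 0 0 0 1" --pt "0 0.007 0 0 0 0 1" --pt "0 0 0 0 0 0 1" --pt "0 0 0 0 0 0 0" --pt "0 0 0 0 0 0 0" --pt "0 0 0 0 0 0 0" --pt "0 0 0 0 0 0 0"

```text
time: 31.58
tool_pos: [0.4401, -0.3106, 0.0204]
tcp_rot: [-1.286, 1.074, -1.084]
wrist_force: [-0.3, 0.1, -0.7]
width: 0.637
```

>>> jog_arm --pt "0 -0.03 0 0 0 0 0" --pt "0 -0.05 0 0 0 0 0" --pt "0 -0.05 0 0 0 0 0" --pt "-0.04 -0.04 0 0 0 0 0" --pt "-0.05 0 0 0 0 0 0" --pt "-0.055 0 0.01 0 0 0 0" --pt "-0.055 0 0.01 0 0 0 0" --pt "-0.055 0 0.02 0 0 0 0" --pt "-0.055 0 0.025 0 0 0 0"

```text
time: 32.7
tool_pos: [0.4503, 0.0114, 0.1966]
tcp_rot: [-1.278, 1.075, -1.096]
wrist_force: [1.6, 0.1, -0.2]
width: 0.63
```

```bash
python3 -c "
from h import *
d((.5005,.3175,.08),-80)"
```

```text
{'time': 32.7, 'tool_pos': [0.45, 0.011, 0.197], 'tcp_rot': [-1.278, 1.075, -1.096], 'wrist_force': [1.626, 0.105, -0.17], 'width': 0.63, 'q': [-0.027, -0.142, 2.126, -0.005, 1.145, 1.38]}
shift [-0.2944  0.1158  0.0986]
turn [-0.0117 -0.0091  0.0066]
```

>>> jog_arm --pt "-0.055 0 0.02 -0.01 -0.009 0.006 0" --pt "-0.055 0.01 0.02 0 0 0 0" --pt "-0.055 0.02 0.02 0 0 0 0" --pt "-0.055 0.03 0.02 0 0 0 0" --pt "-0.04 0.03 0.01 0 0 0 0" --pt "-0.02 0.02 0 0 0 0 0" --pt "0 0 0 0 0 0 0" --pt "0 0 0 0 0 0 0"

```text
time: 33.7
tool_pos: [0.4919, 0.3115, 0.0881]
tcp_rot: [-1.283, 1.066, -1.079]
wrist_force: [0.6, 0.1, 0.1]
width: 0.634
```

```bash
python3 -c "
from h import *
d((.5005,.3175,.029),-80)"
```

```text
{'time': 33.7, 'tool_pos': [0.492, 0.311, 0.088], 'tcp_rot': [-1.283, 1.066, -1.079], 'wrist_force': [0.567, 0.062, 0.145], 'width': 0.634, 'q': [0.524, 0.231, 1.956, -0.006, 0.945, 1.916]}
shift [-0.0045  0.0592  0.0089]
turn [-0.0102  0.0079  0.0011]
```

>>> jog_arm --pt "-0.004 0.02 0.006 -0.009 0.007 0 0" --pt "0 0.025 0.002 0 0 0 0" --pt "0 0.01 0 0 0 0 0" --pt "0 0.003 0 0 0 0 0" --pt "0 0 0 0 0 0 0"

```text
time: 34.33
tool_pos: [0.5044, 0.3147, 0.0355]
tcp_rot: [-1.276, 1.077, -1.086]
wrist_force: [0.9, -0.8, -0.1]
width: 0.632
```

```bash
python3 -c "
from h import *
d((.5005,.3175,.029),-80)"
```

```text
{'time': 34.325, 'tool_pos': [0.504, 0.315, 0.035], 'tcp_rot': [-1.276, 1.077, -1.086], 'wrist_force': [0.93, -0.823, -0.059], 'width': 0.632, 'q': [0.517, 0.32, 1.958, -0.003, 0.854, 1.92]}
shift [-0.0035  0.0064 -0.0034]
turn [-0.0104 -0.0043 -0.0014]
```

>>> jog_arm --pt "-0.003 0.006 -0.003 0 0 0 0" --pt "0 0 0 0 0 0 0.85" --pt "0 0 0 0 0 0 0.85" --pt "0 0 0 0 0 0 0.85" --pt "0 -0.03 0 0 0 0 0.85" --pt "0 -0.05 0 0 0 0 1" --pt "0 -0.05 0 0 0 0 1" --pt "0.04 -0.04 -0.02 0 0 0 1" --pt "0.055 0 -0.02 0 0 0 1" --pt "0.055 0 -0.02 0 0 0 1"

```text
time: 35.58
tool_pos: [0.4676, 0.1592, 0.2076]
tcp_rot: [-1.272, 1.066, -1.084]
wrist_force: [0.4, -0.4, -0.3]
width: 1.001
```

>>> jog_arm --pt "0.055 -0.01 -0.01 0 0 0 1" --pt "0.055 0 0 0 0 0 1" --pt "0.055 0 0 0 0 0 1" --pt "0.055 0 0 0 0 0 1" --pt "0.055 0 0 0 0 0 1" --pt "0.055 0 0.02 0 0 0 1" --pt "0.055 0 0.04 0 0 0 1" --pt "0.03 0 0.05 0 0 0 1" --pt "0 0 0 0 0 0 1"

```text
time: 36.7
tool_pos: [0.6371, -0.2444, 0.2225]
tcp_rot: [-1.265, 1.063, -1.092]
wrist_force: [-0.8, 0.1, -0.6]
width: 1.0
```

```bash
python3 -c "
from h import *
allrolls(); d((.5705,-.2797,.018),-80)"
```

```text
both [0.5654 0.327 ]
both [0.4991 0.3137]
side only (0.5885, -0.0721, 0.0288, 70, [341.0, 249.0])
side only (0.5702, -0.2827, 0.0294, 467, [361.0, 321.0])
{'time': 36.8, 'tool_pos': [0.634, -0.243, 0.223], 'tcp_rot': [-1.266, 1.063, -1.091], 'wrist_force': [0.876, 1.142, 0.167], 'width': 0.997, 'q': [-0.409, 0.272, 1.635, 0.015, 1.213, 0.983]}
shift [ 0.0254  0.2035 -0.0745]
turn [-0.0256 -0.0008 -0.0002]
```

>>> jog_arm --pt "0.015 0 -0.04 -0.02 0 0 1" --pt "0.01 0.02 -0.03 0 0 0 1" --pt "0 0.05 -0.004 0 0 0 1" --pt "0 0.05 0 0 0 0 1" --pt "0 0.03 0 0 0 0 1" --pt "0 0.01 0 0 0 0 1" --pt "0 0 0 0 0 0 1" --pt "0 0 0 0 0 0 1"

```text
time: 37.8
tool_pos: [0.5604, -0.275, 0.068]
tcp_rot: [-1.282, 1.065, -1.086]
wrist_force: [0.0, 0.6, 0.7]
width: 0.997
```

```bash
python3 -c "
from h import *
d((.5705,-.2797,.018),-80)"
```

```text
{'time': 37.8, 'tool_pos': [0.56, -0.275, 0.068], 'tcp_rot': [-1.282, 1.065, -1.086], 'wrist_force': [0.038, 0.59, 0.695], 'width': 0.997, 'q': [-0.498, 0.324, 1.878, 0.004, 0.926, 0.891]}
shift [0.0061 0.0502 0.0085]
turn [-0.0126  0.0047  0.0057]
```

>>> jog_arm --pt "0.005 0.015 0.008 -0.01 0.004 0.005 1" --pt "0 0.02 0 0 0 0 1" --pt "0 0.013 0 0 0 0 1" --pt "0 0 0 0 0 0 1" --pt "0 0 0 0 0 0 0" --pt "0 0 0 0 0 0 0" --pt "0 0 0 0 0 0 0" --pt "0 0 0 0 0 0 0"

```text
time: 38.8
tool_pos: [0.5733, -0.2804, 0.0258]
tcp_rot: [-1.283, 1.068, -1.088]
wrist_force: [0.7, -0.1, -0.6]
width: 0.616
```

>>> jog_arm --pt "0 -0.03 0 0 0 0 0" --pt "0 -0.05 0 0 0 0 0" --pt "0 -0.05 0 0 0 0 0" --pt "0 -0.04 -0.04 0 0 0 0" --pt "-0.03 0 -0.05 0 0 0 0" --pt "-0.05 0 -0.03 0 0 0 0" --pt "-0.055 0 -0.01 0 0 0 0" --pt "-0.055 0 0 0 0 0 0" --pt "-0.055 0 0 0 0 0 0"

```text
time: 39.92
tool_pos: [0.3966, -0.0598, 0.1984]
tcp_rot: [-1.279, 1.069, -1.099]
wrist_force: [0.5, 0.4, 0.2]
width: 0.614
```

```bash
python3 -c "
from h import *
d((.430,.305,.08),-80)"
```

```text
{'time': 39.925, 'tool_pos': [0.397, -0.06, 0.198], 'tcp_rot': [-1.279, 1.069, -1.099], 'wrist_force': [0.494, 0.37, 0.214], 'width': 0.614, 'q': [-0.208, -0.255, 2.213, -0.005, 1.166, 1.197]}
shift [-0.3554  0.116   0.0921]
turn [-0.0146 -0.0068  0.0106]
```

>>> jog_arm --pt "-0.055 0 0.015 -0.012 -0.006 0.008 0" --pt "-0.055 0 0.015 0 0 0 0" --pt "-0.055 0.01 0.015 0 0 0 0" --pt "-0.055 0.02 0.015 0 0 0 0" --pt "-0.055 0.03 0.015 0 0 0 0" --pt "-0.04 0.03 0.01 0 0 0 0" --pt "-0.02 0.01 0 0 0 0 0" --pt "0 0 0 0 0 0 0" --pt "0 0 0 0 0 0 0"

```text
time: 41.05
tool_pos: [0.4231, 0.2962, 0.0996]
tcp_rot: [-1.279, 1.065, -1.084]
wrist_force: [0.2, -0.1, -0.2]
width: 0.617
```

```bash
python3 -c "
from h import *
d((.430,.305,.034),-80); p=held(.09)"
```

```text
{'time': 41.05, 'tool_pos': [0.423, 0.296, 0.1], 'tcp_rot': [-1.279, 1.065, -1.084], 'wrist_force': [0.199, -0.09, -0.165], 'width': 0.617, 'q': [0.568, 0.099, 2.088, -0.01, 0.943, 1.965]}
shift [-0.0077  0.0657  0.0074]
turn [-0.0146  0.0051  0.0031]
held top face px ((320.8904724121094, 262.0), 54.92387390136719) world [0.4232 0.2964 0.09  ]
```

>>> jog_arm --pt "-0.006 0.015 0.004 -0.014 0.005 0.003 0" --pt "0 0.02 0 0 0 0 0" --pt "0 0.015 0 0 0 0 0" --pt "0 0.008 0 0 0 0 0" --pt "0 0 0 0 0 0 0"

```text
time: 41.72
tool_pos: [0.4293, 0.3016, 0.0403]
tcp_rot: [-1.28, 1.083, -1.084]
wrist_force: [-0.4, -0.0, 0.1]
width: 0.615
```

```bash
python3 -c "
from h import *
d((.430,.305,.034),-80)"
```

```text
{'time': 41.725, 'tool_pos': [0.429, 0.302, 0.04], 'tcp_rot': [-1.28, 1.083, -1.084], 'wrist_force': [-0.441, -0.011, 0.105], 'width': 0.615, 'q': [0.564, 0.202, 2.101, 0.001, 0.835, 1.966]}
shift [-0.0033  0.0063  0.0013]
turn [-0.0031 -0.0062 -0.0021]
```

>>> jog_arm --pt "-0.002 0.006 0 0 0 0 0" --pt "0 0.001 0 0 0 0 0" --pt "0 0 0 0 0 0 0.85" --pt "0 0 0 0 0 0 0.85" --pt "0 0 0 0 0 0 0.85" --pt "0 -0.03 0 0 0 0 0.85" --pt "0 -0.05 0 0 0 0 1" --pt "0 -0.05 0 0 0 0 1" --pt "0.055 -0.04 0 0 0 0 1" --pt "0.055 0 0 0 0 0 1"

```text
time: 42.98
tool_pos: [0.4477, 0.2009, 0.2068]
tcp_rot: [-1.278, 1.075, -1.081]
wrist_force: [0.2, -1.0, -0.9]
width: 0.999
```

>>> jog_arm --pt "0.055 0 0 0 0 0 1" --pt "0.055 0 0 0 0 0 1" --pt "0.055 0 0 0 0 0 1" --pt "0.055 0 0 0 0 0 1" --pt "0.055 0 0 0 0 0 1" --pt "0.055 0 0 0 0 0 1" --pt "0.055 0 0 0 0 0 1" --pt "0.055 0 0 0 0 0 1" --pt "0.03 0 0 0 0 0 1" --pt "0 0 0 0 0 0 1"

```text
time: 44.22
tool_pos: [0.5325, -0.2805, 0.211]
tcp_rot: [-1.269, 1.067, -1.091]
wrist_force: [-0.9, 0.2, -0.1]
width: 1.0
```

```bash
python3 -c "
from h import *
st(); knob(); pile(); allrolls()
c=np.array([.5005,.3175]); a=np.radians(10); e=np.array([[np.cos(a),np.sin(a)],[-np.sin(a),np.cos(a)]])
P=read_camera('scene')
for r in rolls(P,.026): 
  if r[1]>.2: print('tray frame',(e@(np.array(r[:2])-c)).round(3),r)
w=cloud(P)
for t in('tin_small','jar_small','spice_b'):
  m=spotter.masks_of(P,t)[0]; print(t,np.round(m['p'],2),np.nanmedian(w[m['mask']],0).round(3))
p=P['img'][130:340,160:420]; q=read_camera('side')['img'][130:340,200:420]
cv2.imwrite('pics/w9.png',np.hstack([cv2.resize(p,None,fx=1.6,fy=1.6),cv2.resize(q,None,fx=1.6,fy=1.6)]))"
```

```text
{'time': 44.225, 'tool_pos': [0.533, -0.28, 0.211], 'tcp_rot': [-1.269, 1.067, -1.091], 'wrist_force': [-0.904, 0.187, -0.057], 'width': 1.0, 'q': [-0.534, 0.14, 1.816, 0.015, 1.169, 0.86]}
side knob z None
scene pile z 90,97%: [0.0954 0.098 ] [(0.582, -0.0642, 0.0286, 194, [335.0, 181.0])]
side pile z 90,97%: [0.093  0.0941] []
scene only [0.5688 0.3302]
scene only [0.4966 0.3197]
scene only [0.4275 0.3043]
tray frame [ 0.07 -0.  ] (0.5694, 0.3296, 0.0283, 219, [202.0, 250.0])
tray frame [-0.005  0.001] (0.4958, 0.3181, 0.0285, 246, [214.0, 272.0])
tray frame [-0.076  0.   ] (0.4255, 0.3043, 0.0287, 266, [228.0, 294.0])
tin_small 0.59 [0.734 0.037 0.065]
jar_small 0.97 [0.711 0.178 0.076]
spice_b 0.65 [ 0.58  -0.061  0.093]
```

View pics/w9.png

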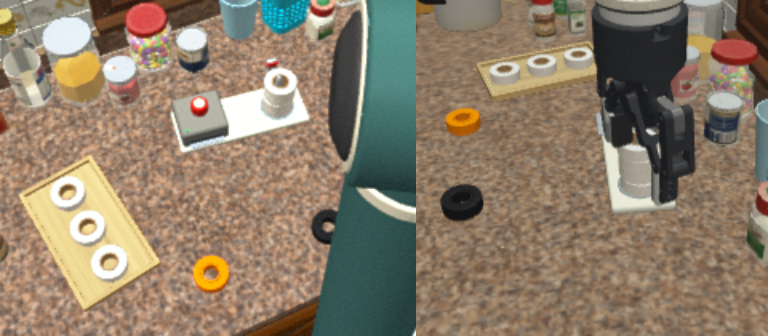

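The picture shows three rolls flat in the tray, four on the spindle, and the tin and jars where they were. One last knob reading from the scene camera, then I hand in.

```bash
python3 -c "
from h import *
knob('scene'); print(bot.finish_job())"
```

```text
scene knob z [0.0676 0.0809 0.0838 0.0854]
the job is handed in; nothing more can be done
None
```

The dispenser is reloaded and the job is handed in, at about 44 s of the 200 s allowed. No verdict was reported.

I pulled the knob out and put two white rolls on top of the two already on the spindle. I then pushed the knob home and laid the three rolls left over in the tray. I never touched the black and orange look-alikes.

**Last checks:**
- **Knob:** its top is at about 84 mm, the same height as at the start, so it is home.
- **Pile:** four rolls. The side camera puts the top at 93–94 mm, level with the 94 mm mark. The scene camera reads 95–98 mm, but that includes the spindle tip.
- **Tray:** three rolls at about (+70, 0), (−5, +1) and (−76, 0) mm in the tray's frame, all inside the limits and flat.
- **Tin and jars:** the tin and jam jar read where they were at the start.

**Checks that failed or disagreed:**
- The last network reading for the spice jar picked out the pile instead of the jar. I could only confirm by eye, in the final picture, that the jar is still standing in its place.
- The final side-camera knob reading was blocked by the arm, so the last knob check comes from the scene camera alone.
- The scene and side cameras differed by about 5 mm in y. I used their mean and checked the spindle with the wrist camera.

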